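# Close the colour-coded sample pots

### The job

Close the three sample pots on the lab bench: stand the fallen yellow pot upright on the bench, and push each lid, level and fully on, over the neck of the pot of its own colour. Set things down gently without dropping them, do not knock the other pots over, and leave the weights, wrench, brush, beaker and jar as they are.

Things in the scene. Friction and masses are not known exactly. Their poses are not given: they have to be found in the camera images.
- pot_red: Square white plastic pot, red band, shoulder and round neck, open on top, 120 g. Body 58 x 58 x 58 mm high; neck 45 mm outer diameter, 42 mm at the lip, lip 74 mm above the underside, mouth 35 mm. Origin: centre of the underside; z out of the mouth, x, y square to the sides. It stands upright.
- pot_blue: Square white plastic pot, blue band, shoulder and round neck, open on top, 120 g. Body 58 x 58 x 58 mm high; neck 45 mm outer diameter, 42 mm at the lip, lip 74 mm above the underside, mouth 35 mm. Origin: centre of the underside; z out of the mouth, x, y square to the sides. It stands upright.
- pot_yellow: Square white plastic pot, yellow band, shoulder and round neck, open on top, 120 g. Body 58 x 58 x 58 mm high; neck 45 mm outer diameter, 42 mm at the lip, lip 74 mm above the underside, mouth 35 mm. Origin: centre of the underside; z out of the mouth, x, y square to the sides. It has fallen over and lies on one flat side, its mouth roughly towards the robot.
- lid_red: Round red lid, 40 g: 57 mm outer diameter, 16 mm high, skirt 12 mm deep, 51 mm inside; on top a round knob 24 mm in diameter, 24 mm high (its end 40 mm above the underside). Fully on, its underside is 62 mm above the pot's underside. Origin: centre of the underside; z along the knob. Lies on the sloping rack, knob leaning 25 degrees from vertical to the rack's low front.
- lid_yellow: Round yellow lid, 40 g: 57 mm outer diameter, 16 mm high, skirt 12 mm deep, 51 mm inside; on top a round knob 24 mm in diameter, 24 mm high (its end 40 mm above the underside). Fully on, its underside is 62 mm above the pot's underside. Origin: centre of the underside; z along the knob. Lies on the sloping rack, knob leaning 25 degrees from vertical to the rack's low front.
- lid_blue: Round blue lid, 40 g: 57 mm outer diameter, 16 mm high, skirt 12 mm deep, 51 mm inside; on top a round knob 24 mm in diameter, 24 mm high (its end 40 mm above the underside). Fully on, its underside is 62 mm above the pot's underside. Origin: centre of the underside; z along the knob. It lies flat on the bench, knob up.
- rack: Fixed aluminium rack: a board 105 mm (down the slope) by 200 mm wide, sloping 25 degrees, low edge towards -x of the rack, with a ledge 8 mm high along the low edge; board top 28 mm above the bench at the front, 72 mm at the back. Origin: on the bench under the board's middle; x points up-slope (horizontal), y along its width.
- balance: Fixed bystander: white bench balance 200 x 200 mm, 61 mm high with its steel pan. Origin: centre of the underside.
- weight_a: Loose bystander: brass weight 28 mm in diameter, 36 mm high, 150 g. Origin: centre of the underside.
- weight_b: Loose bystander: another such brass weight, same size and origin.
- wrench: Loose bystander: steel wrench 150 mm long lying flat along its x axis. Origin: on the bench under its middle.
- brush: Loose bystander: brush 170 mm long lying along its x axis. Origin: on the bench under its middle.
- beaker: Loose bystander: open glass beaker 66 mm in diameter, 85 mm high. Origin: centre of the underside.
- jar: Loose bystander: amber jar with black cap, 60 mm in diameter, 90 mm high. Origin: centre of the underside.
Things that resemble listed ones, but are neither listed nor needed, are in the scene too. What is shaped like the lid_red but brown or turquoise is not meant. What is shaped like the pot_yellow but purple or turquoise is not meant.

How it is judged:
By the outcome, as a careful person would: the job done as asked, in the order asked, and still so for the second after the job is handed in, with the robot touching nothing.
It also fails if it takes over 72 s, if anything falls off the work surface, if the arm or the gripper's body presses on something with over 40 N, if the wrist force passes 120 N, or if a joint passes its speed limit or range.

### The arm

A 7-joint arm with a two-finger parallel gripper is mounted at the origin on the work surface. World frame = base frame: x ahead of the robot, y to its left, z up, the work surface at z = 0. Lengths are in m, angles in rad, forces in N, time in s.
With the tool pointing down it reaches from about 0.4 to 0.875 m from the base axis. Payload 19.3 kg.
Tool frame: the origin (TCP) lies at the very end of the fingers, on their centre line; the grasp point (between the pads) lies 19 mm behind it; z points along the fingers, y is the line along which they close (so a half turn about z gives the same grasp; the last joint's range is limited). The gripper opens to 85 mm and grips with 20 to 120 N. Pads are 22 mm wide; open, the fingers measure 114 mm over their backs; the gripper's body (76 mm by 85 mm) begins 54 mm behind the grasp point. The pads swing forward as they close: fully open they stand 13 mm farther back than shut.
Start: joints at [-1.415, 0.521, -0.036, 1.599, 0.021, 1.021, -0.113], TCP at [0.14, 0.609, 0.231] pointing down, gripper open.
Joint ranges: [-2.91, 2.91], [-0.3, 2.13], [-1.5, 1.42], [0.17, 2.43], [-1.26, 4.41], [0.16, 1.93], [-2.52, 2.52]. Speed limits (rad/s): [1.89, 1.89, 2.39, 2.39, 3.01, 3.01, 3.01].

### API

Orientations are given as [roll, pitch, yaw] about the fixed x, y, z axes, in that order (R = Rz(yaw) Ry(pitch) Rx(roll)).
In Python, from workcell import observe, grab_frame, job_done gives the robot as it stands.
- The arm moves only by the tool move_arm, never from a script. Its argument "plan" is a list that holds one entry, the list of rows, each a list of 7 numbers: the shift along the tool's x, y, z each as a share of 0.02 m, from -1 to 1, then the turn, a rotation vector about the tool's x, y, z each as a share of 6 degrees, from -1 to 1, then the opening, from -1 (shut) to 1 (fully open). A call has exactly 10 rows; each row shifts and turns the commanded pose from where the row before left it, along the tool's axes as they then stand; what a row does not reach is not made up. A row lasts 1/10 s, in which the tool goes at most 50 mm and 8.59 degrees, less where a joint would pass 70% of its speed; a pose out of reach is approached as far as the arm can. A call with a number of a shift or a turn outside -1 to 1 is refused whole. A call with a gripper value outside its range is refused whole. The fingers move at their own pace and stop on an object; "grip_force" is the grip in N (left out, the last holds). Time passes only in rows, so rows that do not move let the fingers close, or fill a call up. It gives the time, the measured TCP pose, the force, the opening and the grip force at its end, in the units of the state.
- observe(): the state, without advancing time (a new reading comes with each control period).
- grab_frame(name): name is "side" or "top"; returns a dict with "color" (480x640x3 uint8, red, green, blue), "intrinsics" (3x3 intrinsics, pixels), "k1" (the pictures are not rectified: a ray, as slopes to the right and down, at radius r is drawn at 1 + k1 r^2 times it, then the intrinsics apply), "position" and "orientation" of the camera in the world. Camera axes: x right, y down, z forward; pixel columns grow to the right and rows downward; lengths in m; the calibration is good to about 2 mm. A picture is of the moment at which its call begins. There is no depth.
- job_done(): hands the job in; it is judged then, once.
The state is a dict: "clock": time; "qpos": joint angles; "qd": joint speeds; "joint_efforts": joint torques, N m; "position": TCP position; "tool_rot": TCP orientation; "force": force on the tool from outside, world axes, zero at the start; "moment": the same for the moment, N m; "grip_width": finger opening in m; "finger_force": force on a finger pad.
Only numpy, scipy, OpenCV 4.12 (cv2) and the standard library are available. Lean on these libraries where they do the work, as an engineer would, in place of code of your own. Each camera call takes 0.05 s, during which the arm holds its last target. There are 200 camera calls.

## Working session

There is one attempt and no reset: what is moved stays moved. The work goes in short steps, Python scripts to look and compute and a tool call to move; the robot and the scene stay as the last step left them, time stands still between calls to the robot, and variables do not carry over. Pictures are saved under pics/ and viewed, at most 12 in all, crops included, and the job is handed in when it is done.

Besides the shell and the picture viewer there is one more tool, called after "Request:" as a command line: name --argument value ..., lists and objects as JSON in quotes. move_arm: Moves the arm, as the interface text tells. Shift numbers are shares of 0.02 m and turn numbers shares of 6 degrees, none past 1 either way. Its arguments: {"type":"object","properties":{"plan":{"type":"array"},"grip_force":{"type":"number"}},"required":["plan"]}

```bash
mkdir -p pics; ls
python3 - <<'E'
from workcell import observe, grab_frame
import cv2
s=observe();print({k:s[k] for k in('clock','position','tool_rot','grip_width','force')})
for n in('side','top'):
    f=grab_frame(n);cv2.imwrite(f'pics/{n}0.png',f['color'][:,:,::-1]);print(n,f['intrinsics'],f['k1'],f['position'],f['orientation'])
E
```

```text
pics
{'clock': 0.0, 'position': array([0.13986778, 0.60882445, 0.23073286]), 'tool_rot': array([-3.14050286e+00,  4.34446910e-05,  2.91581083e+00]), 'grip_width': 0.08528481571511028, 'force': array([-0.13553259, -0.37979116, -0.78376362])}
side [[476.10651541   0.         319.01013061]
 [  0.         476.10651541 242.45105882]
 [  0.           0.           1.        ]] -0.09294791523878723 [ 0.11284158 -0.72193336  0.74347627] [-2.26154051 -0.00543255 -0.49865623]
top [[602.00392355   0.         322.20000364]
 [  0.         602.00392355 239.66455767]
 [  0.           0.           1.        ]] -0.2032515440758948 [ 0.40067336 -0.00133277  1.30604141] [-3.07595721  0.01165286 -1.58847879]
```

View pics/side0.png

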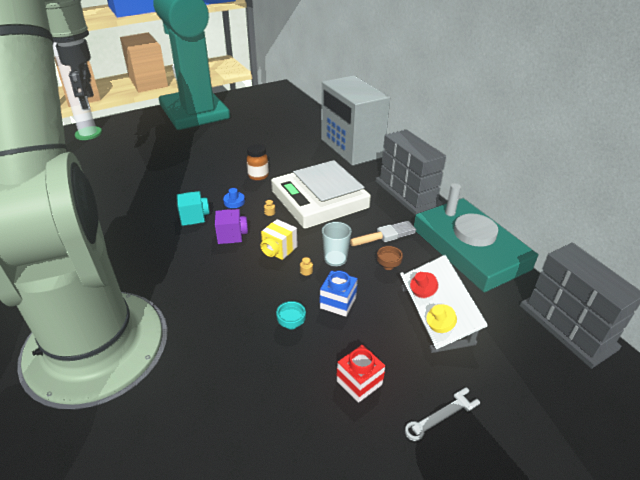

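View pics/top0.png

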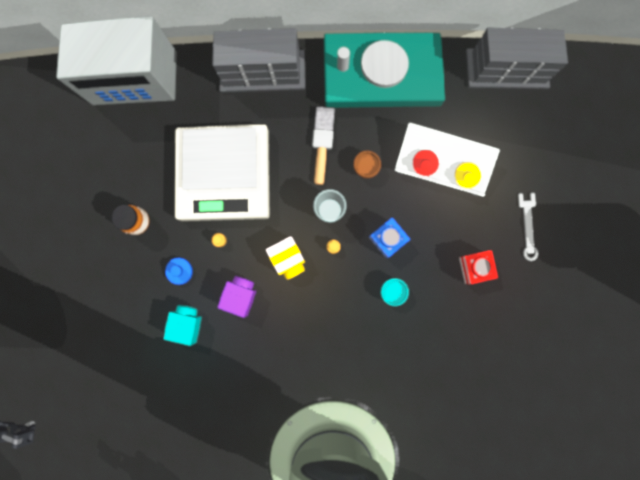

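The top view (up = +x, left = +y) shows:

| Object | Pixel (top view) |
|---|---|
| Yellow pot, fallen | (287,257) |
| Blue pot | (390,238) |
| Red pot | (479,267) |
| Blue lid | (178,271) |
| Red lid, on rack | (425,162) |
| Yellow lid, on rack | (467,175) |

The purple and turquoise pots and the brown and turquoise lids are decoys. Next I'll fit silhouettes in both cameras.

```bash
cat > h.py <<'E'
import numpy as np, cv2
from scipy.spatial.transform import Rotation as R
from scipy.optimize import minimize
from workcell import grab_frame, observe
def proj(f,P):
    q=(np.asarray(P)-f['position'])@R.from_euler('xyz',f['orientation']).as_matrix()
    s=q[:,:2]/q[:,2:]; s=s*(1+f['k1']*(s**2).sum(1,keepdims=True))
    K=f['intrinsics']; return s@K[:2,:2].T+K[:2,2]
def ray(f,uv,z):
    K=f['intrinsics']; d=(np.array(uv)-K[:2,2])/K[0,0]; s=d.copy()
    for _ in range(20): s=d/(1+f['k1']*(s@s))
    v=R.from_euler('xyz',f['orientation']).as_matrix()@np.r_[s,1]; p=f['position']
    return p+v*(z-p[2])/v[2]
t=np.linspace(0,2*np.pi,40,endpoint=False)
cyl=lambda r0,z0,r1,z1:np.vstack([np.c_[r*np.cos(t),r*np.sin(t),0*t+z] for r,z in((r0,z0),(r1,z1))])
box=lambda a,z0,z1:np.array([[x,y,z] for x in(-a,a) for y in(-a,a) for z in(z0,z1)])
POT=[box(.029,0,.058),cyl(.0225,.058,.021,.074)]
LID=[cyl(.0285,0,.0285,.016),cyl(.012,.016,.012,.040)]
S=6
def fit(f,mask,parts,pose,p0,step,show=None):
    """mask: full bool img; pose(p)->(R,t)"""
    ys,xs=np.nonzero(mask); x0,y0,x1,y1=xs.min()-8,ys.min()-8,xs.max()+9,ys.max()+9
    m=cv2.resize(mask[y0:y1,x0:x1].astype(np.float32),None,fx=S,fy=S,interpolation=cv2.INTER_LINEAR)>.5
    def cost(p):
        Rm,tr=pose(p); im=np.zeros(m.shape,np.uint8)
        for V in parts:
            uv=(proj(f,V@Rm.T+tr)-[x0,y0]+.5)*S-.5
            cv2.fillConvexPoly(im,cv2.convexHull(np.round(uv*16).astype(np.int32)),1,shift=4)
        return 1-(m&(im>0)).sum()/(m|(im>0)).sum()
    p0=np.array(p0,float); step=np.array(step)
    b=None
    for k in range(2):
        sx=np.vstack([p0,p0+np.diag(step)*(1-2*k)])
        r=minimize(cost,p0,method='Nelder-Mead',options=dict(initial_simplex=sx,xatol=1e-4,fatol=1e-5,maxiter=300))
        if b is None or r.fun<b.fun:b=r
        p0=b.x
    return b.x,b.fun
def comp(m,seed):
    n,l=cv2.connectedComponents(m.astype(np.uint8)); k=l[seed[1],seed[0]]
    return l==k if k else None
def hsv(f): return cv2.cvtColor(f['color'],cv2.COLOR_RGB2HSV)
rz=lambda a:R.from_euler('z',a).as_matrix()
up=lambda z:(lambda p:(rz(p[2]) if len(p)>2 else np.eye(3),np.array([p[0],p[1],z])))
lying=lambda p:(rz(p[2])@np.array([[0,0,1.],[0,1,0],[-1,0,0]]),np.array([p[0],p[1],.029])) # mouth along yaw p[2]
E
cat > m.py <<'E'
from h import *
F={n:grab_frame(n) for n in('side','top')}
seeds=dict(pot_red=((360,385),(467,270),0),pot_blue=((335,302),(383,240),0),pot_yellow=((280,243),(285,254),0))
for n,f in F.items():
    H=hsv(f); br=f['color'].max(2)>75; i=0 if n=='side' else 1
    for k,s in seeds.items():
        m=comp(br,s[i]); m=None if m is None else cv2.morphologyEx(m.astype(np.uint8),cv2.MORPH_CLOSE,np.ones((7,7)))>0
        if m is None: print(k,n,'none');continue
        c=ray(f,s[i],.04)
        if k=='pot_yellow': x,e=fit(f,m,POT,lying,[c[0]+.03,c[1],np.pi+.4],[.01,.01,.2])
        else: x,e=fit(f,m,POT,up(0),[c[0],c[1],.3],[.01,.01,.3])
        print(k,n,m.sum(),np.round(x,4),round(e,3),'deg',round(np.degrees(x[2]),1))
    m=comp((H[...,0]>100)&(H[...,0]<125)&(H[...,1]>120)&(H[...,2]>50),((234,200),(178,271))[i])
    c=ray(f,((234,200),(178,271))[i],.02); x,e=fit(f,m,LID,up(0),c[:2],[.01,.01]); print('lid_blue',n,m.sum(),x,e)
# rack: corners board top; fit in top using hull
a=np.radians(25);f=F['top']
B=np.array([[-.0476,-.1,.028],[-.0476,.1,.028],[.0476,.1,.072],[.0476,-.1,.072],[-.0476-.008*np.sin(a),-.1,.028+.008*np.cos(a)],[-.0476-.008*np.sin(a),.1,.028+.008*np.cos(a)]])
for n,f in F.items():
    i=0 if n=='side' else 1
    m=comp(f['color'].max(2)>(110 if i==0 else 75),((455,290),(445,150))[i]); c=ray(f,((443,303),(447,158))[i],.05)
    x,e=fit(f,m,[B],up(0),[c[0],c[1],-.28],[.01,.01,.1]); print('rack',n,m.sum(),np.round(x,4),round(e,3))
    if i==1: rk=x
rk=x
for n,f in F.items():
    i=0 if n=='side' else 1; H=hsv(f)
    for k,s in dict(lid_red=((425,285),(425,162)),lid_yellow=((441,320),(467,175))).items():
        h=H[...,0]; hm=((h<8)|(h>172)) if 'red' in k else (h>20)&(h<38)
        m=comp(hm&(H[...,1]>130)&(H[...,2]>50),s[i])
        def pose(p):
            Rm=rz(rk[2])@R.from_euler('y',-a).as_matrix()
            return Rm,np.array([rk[0],rk[1],.05])+Rm@[p[0],p[1],0]
        x,e=fit(f,m,LID,pose,[-.01,.05 if 'red' in k else -.05],[.01,.01]); print(k,n,m.sum(),'rackxy',np.round(x,4),'world',np.round(pose(x)[1],4),round(e,3))
# bystanders rough
f=F['top']
for k,uv,z in(('beaker',(330,206),.05),('wA',(334,246),.036),('wB',(219,240),.036),('purple',(238,298),.058),('turq',(395,292),.02),('balfront',(222,219),.05),('turqpot',(182,327),.05)): print(k,np.round(ray(f,uv,z),3))
for n,f in F.items():
    cv2.imwrite(f'pics/{n}1.png',f['color'][:,:,::-1])
E
python3 m.py
```

```text
pot_red side 1927 [ 0.4191 -0.3197  0.1893] 0.068 deg 10.8
pot_blue side 1392 [ 0.4858 -0.129   0.6008] 0.065 deg 34.4
pot_yellow side 1199 [0.4798 0.1025 3.5313] 0.089 deg 202.3
lid_blue side 345 [0.42494735 0.32926096] 0.04845779867697453
pot_red top 1131 [ 0.4202 -0.3213  0.3427] 0.164 deg 19.6
pot_blue top 1051 [ 0.4863 -0.1329  0.6441] 0.184 deg 36.9
pot_yellow top 3352 [0.4774 0.1028 3.3955] 0.704 deg 194.5
lid_blue top 648 [0.42288102 0.32762562] 0.11738720192142738
rack side 4503 [ 0.6485 -0.2615 -0.2898] 0.036
rack top 8640 [ 0.627  -0.2553 -0.6228] 0.459
lid_red side 551 rackxy [-0.0112  0.0431] world [ 0.6439 -0.2143  0.0453] 0.099
lid_yellow side 650 rackxy [ 0.0181 -0.0571] world [ 0.607  -0.3112  0.0576] 0.13
lid_red top 492 rackxy [-0.0106  0.0469] world [ 0.6466 -0.2115  0.0455] 0.183
lid_yellow top 513 rackxy [ 0.0167 -0.0427] world [ 0.6144 -0.2988  0.0571] 0.16
beaker [ 0.554 -0.006  0.05 ]
wA [ 0.471 -0.013  0.036]
wB [0.488 0.232 0.036]
purple [0.365 0.189 0.058]
turq [ 0.371 -0.141  0.02 ]
balfront [0.531 0.223 0.05 ]
turqpot [0.304 0.311 0.05 ]
```

```bash
sed -i "s/f\['color'\].max(2)>75; i=/f['color'].max(2)>(75 if n=='side' else 110); i=/; s/(110 if i==0 else 75)/(110 if i==0 else 130)/; s/if i==1: rk=x/if i==0: rk=x/; s/^rk=x$//; s/H\[...,2\]>50/H[...,2]>(50 if i==0 else 90)/g" m.py
cat >> m.py <<'E'
f=F['top'];c=f['color'][110:320,150:520,::-1]
cv2.imwrite('pics/topcrop.png',cv2.resize(c,None,fx=2.1,fy=2.1,interpolation=cv2.INTER_CUBIC))
E
python3 m.py
```

```text
pot_red side 1926 [ 0.4194 -0.3201  0.1772] 0.067 deg 10.2
pot_blue side 1396 [ 0.4856 -0.1289  0.5909] 0.068 deg 33.9
pot_yellow side 1201 [0.4798 0.1025 3.5313] 0.09 deg 202.3
lid_blue side 345 [0.42494735 0.32926096] 0.04845779867697453
pot_red top 1034 [ 0.4205 -0.3217  0.2467] 0.098 deg 14.1
pot_blue top 955 [ 0.4874 -0.1308  0.6511] 0.104 deg 37.3
pot_yellow top 1178 [0.479  0.102  3.5663] 0.161 deg 204.3
lid_blue top 643 [0.42362112 0.32754352] 0.10995850622406644
rack side 4503 [ 0.6485 -0.2614 -0.2897] 0.036
rack top 4923 [ 0.6511 -0.2563 -0.3123] 0.06
lid_red side 551 rackxy [-0.0174  0.049 ] world [ 0.6474 -0.2099  0.0426] 0.105
lid_yellow side 650 rackxy [-0.0181 -0.0454] world [ 0.6198 -0.3003  0.0423] 0.1
lid_red top 493 rackxy [-0.0184  0.0468] world [ 0.6459 -0.2118  0.0422] 0.182
lid_yellow top 513 rackxy [-0.0198 -0.0469] world [ 0.6179 -0.3013  0.0416] 0.147
beaker [ 0.554 -0.006  0.05 ]
wA [ 0.471 -0.013  0.036]
wB [0.488 0.232 0.036]
purple [0.365 0.189 0.058]
turq [ 0.371 -0.141  0.02 ]
balfront [0.531 0.223 0.05 ]
turqpot [0.304 0.311 0.05 ]
```

View pics/topcrop.png

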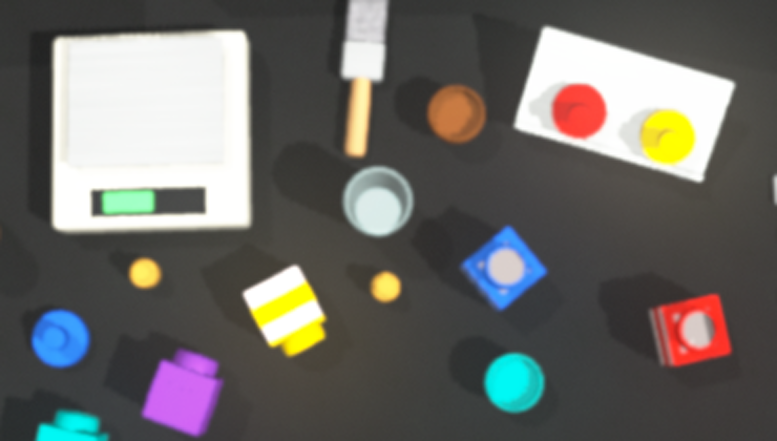

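```bash
cat > plan.py <<'E'
# usage: plan.py "x y z heading tilt opening [maxshare]" ...   (m, deg, opening -1..1); 'h N opening' holds N rows
import sys, numpy as np
from scipy.spatial.transform import Rotation as R
from workcell import observe
def rot(psi,tau): return R.from_euler('xyz',[180,0,psi],degrees=True)*R.from_euler('y',tau,degrees=True)
def tool(s): 
    r=R.from_euler('xyz',s['tool_rot']); M=r.as_matrix(); return r,M
s=observe(); r,M=tool(s); p=np.array(s['position']); rows=[]
print('now',round(s['clock'],2),np.round(p,4),'z',np.round(M[:,2],3),'y',np.round(M[:,1],3),'F',np.round(s['force'],1),'w',round(s['grip_width'],4),'q',np.round(s['qpos'],2))
for a in sys.argv[1:]:
    v=a.split()
    if v[0]=='h': rows+=[[0]*6+[float(v[2])]]*int(v[1]); continue
    v=[float(k) for k in v]; tp=np.array(v[:3]); tr=rot(v[3],v[4]); mx=v[6] if len(v)>6 else 1
    n=int(np.ceil(max(np.linalg.norm(tp-p)/.02,(r.inv()*tr).magnitude()/np.radians(6))/mx/.97+1e-6)) or 1
    for i in range(n,0,-1):
        q=.05 if i>1 else .01
        d=np.clip(np.round(r.inv().apply(tp-p)/i/.02/q)*q,-1,1); w=np.clip(np.round((r.inv()*tr).as_rotvec()/i/np.radians(6)/q)*q,-1,1)
        rows.append([*d,*w,v[5]]); p=p+r.apply(d*.02); r=r*R.from_rotvec(w*np.radians(6))
while len(rows)%10: rows.append([0]*6+rows[-1][6:])
for k in range(0,len(rows),10): print('['+','.join('['+','.join('%g'%round(x+0,2) for x in q)+']' for q in rows[k:k+10])+']')
E
python3 plan.py "0.435 0.083 0.13 23 0 0.65" "0.442 0.0863 0.075 23 9 .65"
```

```text
now 0.3 [0.14   0.609  0.2311] z [-0. -0. -1.] y [ 0.224  0.975 -0.   ] F [-0.3  0.5 -0.5] w 0.0856 q [-1.42  0.52 -0.04  1.6   0.02  1.02 -0.11]
[[-0.65,-0.7,0.15,0,0,0.75,0.65],[-0.7,-0.65,0.15,0,0,0.75,0.65],[-0.75,-0.6,0.15,0,0,0.75,0.65],[-0.8,-0.55,0.15,0,0,0.75,0.65],[-0.8,-0.45,0.15,0,0,0.75,0.65],[-0.85,-0.4,0.15,0,0,0.75,0.65],[-0.9,-0.35,0.15,0,0,0.75,0.65],[-0.9,-0.25,0.15,0,0,0.75,0.65],[-0.9,-0.2,0.15,0,0,0.75,0.65],[-0.95,-0.1,0.15,0,0,0.75,0.65]]
[[-0.95,-0.05,0.15,0,0,0.75,0.65],[-0.95,0.05,0.15,0,0,0.75,0.65],[-0.95,0.1,0.15,0,0,0.75,0.65],[-0.9,0.15,0.15,0,0,0.75,0.65],[-0.9,0.25,0.15,0,0,0.75,0.65],[-0.9,0.3,0.15,0,0,0.75,0.65],[-0.85,0.4,0.15,0,0,0.75,0.65],[-0.8,0.45,0.15,0,0,0.75,0.65],[-0.8,0.5,0.15,0,0,0.75,0.65],[-0.75,0.55,0.15,0,0,0.75,0.65]]
[[-0.7,0.65,0.15,0,0,0.75,0.65],[-0.65,0.7,0.15,0,0,0.75,0.65],[-0.6,0.75,0.2,0,0,0.75,0.65],[-0.55,0.75,0.15,0,0,0.75,0.65],[-0.45,0.8,0.2,0,0,0.75,0.65],[-0.4,0.85,0.15,0,0,0.75,0.65],[-0.35,0.9,0.2,0,0,0.75,0.65],[-0.25,0.9,0.15,0,0,0.75,0.65],[-0.2,0.9,0.2,0,0,0.75,0.65],[-0.1,0.95,0.15,0,0,0.75,0.65]]
[[-0.05,0.95,0.2,0,0,0.75,0.65],[0.03,0.91,0.16,0,0,0.76,0.65],[0.15,0,0.9,0,0.5,0,0.65],[0.05,0,0.95,0,0.5,0,0.65],[0.04,-0.01,0.92,0,0.5,0,0.65],[0,0,0,0,0,0,0.65],[0,0,0,0,0,0,0.65],[0,0,0,0,0,0,0.65],[0,0,0,0,0,0,0.65],[0,0,0,0,0,0,0.65]]
```

Request:
move_arm --plan '[[[-0.65, -0.7, 0.15, 0, 0, 0.75, 0.65], [-0.7, -0.65, 0.15, 0, 0, 0.75, 0.65], [-0.75, -0.6, 0.15, 0, 0, 0.75, 0.65], [-0.8, -0.55, 0.15, 0, 0, 0.75, 0.65], [-0.8, -0.45, 0.15, 0, 0, 0.75, 0.65], [-0.85, -0.4, 0.15, 0, 0, 0.75, 0.65], [-0.9, -0.35, 0.15, 0, 0, 0.75, 0.65], [-0.9, -0.25, 0.15, 0, 0, 0.75, 0.65], [-0.9, -0.2, 0.15, 0, 0, 0.75, 0.65], [-0.95, -0.1, 0.15, 0, 0, 0.75, 0.65]]]' --grip_force 40

```text
clock: 1.3
position: [0.2335, 0.4435, 0.2012]
tool_rot: [3.142, -0.0, 2.127]
force: [0.9, 0.7, -0.2]
grip_width: 0.0706
finger_force: 0.0
```

Request:
move_arm --plan '[[[-0.95, -0.05, 0.15, 0, 0, 0.75, 0.65], [-0.95, 0.05, 0.15, 0, 0, 0.75, 0.65], [-0.95, 0.1, 0.15, 0, 0, 0.75, 0.65], [-0.9, 0.15, 0.15, 0, 0, 0.75, 0.65], [-0.9, 0.25, 0.15, 0, 0, 0.75, 0.65], [-0.9, 0.3, 0.15, 0, 0, 0.75, 0.65], [-0.85, 0.4, 0.15, 0, 0, 0.75, 0.65], [-0.8, 0.45, 0.15, 0, 0, 0.75, 0.65], [-0.8, 0.5, 0.15, 0, 0, 0.75, 0.65], [-0.75, 0.55, 0.15, 0, 0, 0.75, 0.65]]]'

```text
clock: 2.3
position: [0.3251, 0.2788, 0.1711]
tool_rot: [3.142, 0.0, 1.339]
force: [0.6, 0.6, 0.2]
grip_width: 0.0705
finger_force: 0.0
```

Request:
move_arm --plan '[[[-0.7, 0.65, 0.15, 0, 0, 0.75, 0.65], [-0.65, 0.7, 0.15, 0, 0, 0.75, 0.65], [-0.6, 0.75, 0.2, 0, 0, 0.75, 0.65], [-0.55, 0.75, 0.15, 0, 0, 0.75, 0.65], [-0.45, 0.8, 0.2, 0, 0, 0.75, 0.65], [-0.4, 0.85, 0.15, 0, 0, 0.75, 0.65], [-0.35, 0.9, 0.2, 0, 0, 0.75, 0.65], [-0.25, 0.9, 0.15, 0, 0, 0.75, 0.65], [-0.2, 0.9, 0.2, 0, 0, 0.75, 0.65], [-0.1, 0.95, 0.15, 0, 0, 0.75, 0.65]]]'

```text
clock: 3.3
position: [0.4173, 0.1141, 0.137]
tool_rot: [3.141, 0.0, 0.553]
force: [0.5, 0.0, -0.2]
grip_width: 0.0704
finger_force: 0.0
```

Request:
move_arm --plan '[[[-0.05, 0.95, 0.2, 0, 0, 0.75, 0.65], [0.03, 0.91, 0.16, 0, 0, 0.76, 0.65], [0.15, 0, 0.9, 0, 0.5, 0, 0.65], [0.05, 0, 0.95, 0, 0.5, 0, 0.65], [0.04, -0.01, 0.92, 0, 0.5, 0, 0.65], [0, 0, 0, 0, 0, 0, 0.65], [0, 0, 0, 0, 0, 0, 0.65], [0, 0, 0, 0, 0, 0, 0.65], [0, 0, 0, 0, 0, 0, 0.65], [0, 0, 0, 0, 0, 0, 0.65]]]'

```text
clock: 4.3
position: [0.4424, 0.0867, 0.0754]
tool_rot: [3.141, -0.157, 0.402]
force: [0.3, -0.6, -0.6]
grip_width: 0.0704
finger_force: 0.0
```

```bash
python3 plan.py "0.442 0.0863 0.0105 23 9 .65" "h 6 -1"
python3 - <<'E'
from h import *
f=grab_frame('side');cv2.imwrite('pics/g1.png',cv2.resize(f['color'][150:330,150:410,::-1],None,fx=3,fy=3))
E
```

```text
now 4.3 [0.4424 0.0867 0.0754] z [ 0.144  0.061 -0.988] y [ 0.391 -0.92   0.   ] F [ 0.3 -0.6 -0.6] w 0.0704 q [-0.56  0.5   0.31  2.3  -0.7   0.25 -0.79]
[[-0.15,0,0.8,0,0,0,0.65],[-0.15,0,0.8,0,0,0,0.65],[-0.1,0,0.8,0,0,0,0.65],[-0.13,0.01,0.8,0,0,0.01,0.65],[0,0,0,0,0,0,-1],[0,0,0,0,0,0,-1],[0,0,0,0,0,0,-1],[0,0,0,0,0,0,-1],[0,0,0,0,0,0,-1],[0,0,0,0,0,0,-1]]
```

View pics/g1.png

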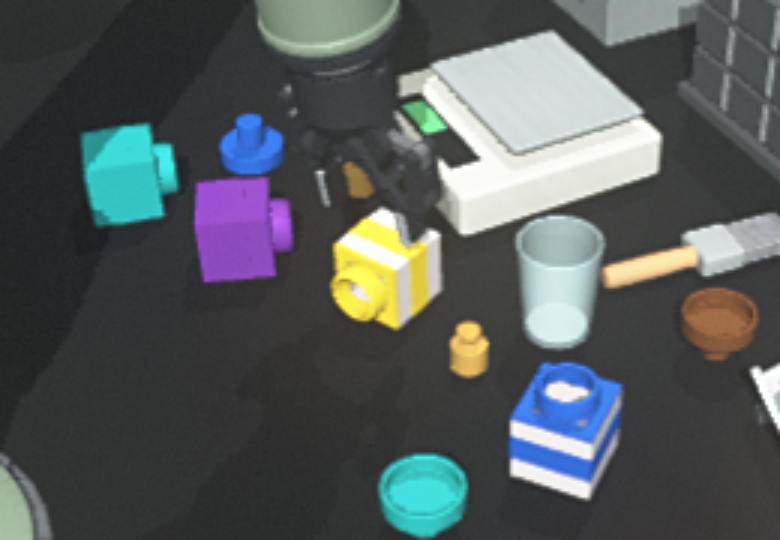

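The side crop shows the fingers straddling the yellow pot at crop pixel (390,260), clear of the purple pot and the weight. I'll go down and grip.

Request:
move_arm --plan '[[[-0.15, 0, 0.8, 0, 0, 0, 0.65], [-0.15, 0, 0.8, 0, 0, 0, 0.65], [-0.1, 0, 0.8, 0, 0, 0, 0.65], [-0.13, 0.01, 0.8, 0, 0, 0, 0.65], [0, 0, 0, 0, 0, 0, -1], [0, 0, 0, 0, 0, 0, -1], [0, 0, 0, 0, 0, 0, -1], [0, 0, 0, 0, 0, 0, -1], [0, 0, 0, 0, 0, 0, -1], [0, 0, 0, 0, 0, 0, -1]]]'

```text
clock: 5.35
position: [0.4425, 0.0868, 0.0186]
tool_rot: [-3.138, -0.153, 0.399]
force: [0.3, -0.2, -0.7]
grip_width: 0.0578
finger_force: 42.6
```

```bash
python3 plan.py "0.43 0.082 0.11 23 5 -1" "0.20 0.36 0.20 65 -35 -1" "0.12 0.41 0.20 72 -60 -1"  "0.12 0.41 0.20 72 -80 -1"
```

```text
now 5.35 [0.4425 0.0868 0.0186] z [ 0.139  0.063 -0.988] y [ 0.389 -0.921 -0.004] F [ 0.3 -0.2 -0.7] w 0.0578 q [-0.49  0.64  0.23  2.31 -1.26  0.16 -0.24]
[[0,0,-0.9,0,-0.15,0,-1],[0,0,-0.95,0,-0.1,0,-1],[0,0,-0.9,0,-0.15,0,-1],[-0.05,0,-0.95,0,-0.1,0,-1],[-0.04,-0.04,-0.92,-0.03,-0.13,-0.02,-1],[-0.25,-0.85,-0.25,-0.1,-0.3,-0.35,-1],[-0.2,-0.85,-0.25,-0.1,-0.3,-0.35,-1],[-0.2,-0.9,-0.25,-0.1,-0.3,-0.35,-1],[-0.15,-0.9,-0.25,-0.1,-0.3,-0.35,-1],[-0.15,-0.9,-0.25,-0.1,-0.3,-0.35,-1]]
[[-0.1,-0.9,-0.25,-0.1,-0.3,-0.35,-1],[-0.1,-0.9,-0.25,-0.1,-0.3,-0.35,-1],[-0.05,-0.9,-0.3,-0.1,-0.35,-0.35,-1],[-0.05,-0.9,-0.3,-0.1,-0.3,-0.35,-1],[-0.05,-0.85,-0.3,-0.1,-0.35,-0.35,-1],[0,-0.85,-0.3,-0.1,-0.3,-0.35,-1],[0,-0.85,-0.3,-0.1,-0.3,-0.35,-1],[0.05,-0.85,-0.3,-0.05,-0.35,-0.35,-1],[0.05,-0.85,-0.35,-0.1,-0.3,-0.35,-1],[0.1,-0.85,-0.35,-0.05,-0.35,-0.35,-1]]
[[0.1,-0.85,-0.35,-0.1,-0.3,-0.35,-1],[0.15,-0.85,-0.35,-0.05,-0.35,-0.35,-1],[0.15,-0.85,-0.35,-0.1,-0.3,-0.35,-1],[0.15,-0.85,-0.4,-0.05,-0.35,-0.3,-1],[0.16,-0.85,-0.39,-0.09,-0.32,-0.34,-1],[0.1,-0.95,-0.05,-0.15,-0.85,-0.15,-1],[0.1,-0.95,-0.1,-0.2,-0.85,-0.15,-1],[0.1,-0.9,-0.1,-0.15,-0.8,-0.15,-1],[0.1,-0.95,-0.15,-0.2,-0.85,-0.15,-1],[0.12,-0.9,-0.18,-0.18,-0.81,-0.19,-1]]
[[0,0,0,0,-0.85,0,-1],[0,0,0,0,-0.85,0,-1],[0,0,0,0,-0.8,0,-1],[0,0,0,0,-0.83,0,-1],[0,0,0,0,0,0,-1],[0,0,0,0,0,0,-1],[0,0,0,0,0,0,-1],[0,0,0,0,0,0,-1],[0,0,0,0,0,0,-1],[0,0,0,0,0,0,-1]]
```

Request:
move_arm --plan '[[[0, 0, -0.9, 0, -0.15, 0, -1], [0, 0, -0.95, 0, -0.1, 0, -1], [0, 0, -0.9, 0, -0.15, 0, -1], [-0.05, 0, -0.95, 0, -0.1, 0, -1], [-0.04, -0.04, -0.92, -0.03, -0.13, -0.02, -1], [-0.25, -0.85, -0.25, -0.1, -0.3, -0.35, -1], [-0.2, -0.85, -0.25, -0.1, -0.3, -0.35, -1], [-0.2, -0.9, -0.25, -0.1, -0.3, -0.35, -1], [-0.15, -0.9, -0.25, -0.1, -0.3, -0.35, -1], [-0.15, -0.9, -0.25, -0.1, -0.3, -0.35, -1]]]'

```text
clock: 6.35
position: [0.3713, 0.1525, 0.1323]
tool_rot: [3.088, 0.077, 0.582]
force: [0.7, -0.3, -0.9]
grip_width: 0.0575
finger_force: 42.9
```

Request:
move_arm --plan '[[[-0.1, -0.9, -0.25, -0.1, -0.3, -0.35, -1], [-0.1, -0.9, -0.25, -0.1, -0.3, -0.35, -1], [-0.05, -0.9, -0.3, -0.1, -0.35, -0.35, -1], [-0.05, -0.9, -0.3, -0.1, -0.3, -0.35, -1], [-0.05, -0.85, -0.3, -0.1, -0.35, -0.35, -1], [0, -0.85, -0.3, -0.1, -0.3, -0.35, -1], [0, -0.85, -0.3, -0.1, -0.3, -0.35, -1], [0.05, -0.85, -0.3, -0.05, -0.35, -0.35, -1], [0.05, -0.85, -0.35, -0.1, -0.3, -0.35, -1], [0.1, -0.85, -0.35, -0.05, -0.35, -0.35, -1]]]'

```text
clock: 7.35
position: [0.257, 0.2903, 0.1777]
tool_rot: [3.084, 0.437, 0.938]
force: [0.2, 0.0, -0.4]
grip_width: 0.0575
finger_force: 42.9
```

Request:
move_arm --plan '[[[0.1, -0.85, -0.35, -0.1, -0.3, -0.35, -1], [0.15, -0.85, -0.35, -0.05, -0.35, -0.35, -1], [0.15, -0.85, -0.35, -0.1, -0.3, -0.35, -1], [0.15, -0.85, -0.4, -0.05, -0.35, -0.3, -1], [0.16, -0.85, -0.39, -0.09, -0.32, -0.34, -1], [0.1, -0.95, -0.05, -0.15, -0.85, -0.15, -1], [0.1, -0.95, -0.1, -0.2, -0.85, -0.15, -1], [0.1, -0.9, -0.1, -0.15, -0.8, -0.15, -1], [0.1, -0.95, -0.15, -0.2, -0.85, -0.15, -1], [0.12, -0.9, -0.18, -0.18, -0.81, -0.19, -1]]]'

```text
clock: 8.35
position: [0.1183, 0.4099, 0.1994]
tool_rot: [3.141, 1.051, 1.259]
force: [-0.8, -0.1, -0.9]
grip_width: 0.0577
finger_force: 42.9
```

```bash
python3 plan.py "0.12 0.41 0.20 72 -81 -1" "h 2 -1" "0.12 0.41 0.12 72 -81 -1"
```

```text
now 8.35 [0.1183 0.4099 0.1994] z [-0.266 -0.826 -0.497] y [ 0.952 -0.307  0.   ] F [-0.8 -0.1 -0.9] w 0.0577 q [-1.74  1.02  0.7   1.49 -0.35  1.89 -1.19]
[[0,0,0,0,-0.85,0,-1],[0,0.05,0,0,-0.85,0,-1],[0,0,0,0,-0.9,0,-1],[-0.02,0.03,-0.03,0.02,-0.86,0,-1],[0,0,0,0,0,0,-1],[0,0,0,0,0,0,-1],[0.8,0,0.1,0,0,0,-1],[0.8,0,0.15,0,0,0,-1],[0.8,0,0.1,0,0,0,-1],[0.8,0,0.15,0,0,0,-1]]
[[0.75,0,0.12,0,0,0,-1],[0,0,0,0,0,0,-1],[0,0,0,0,0,0,-1],[0,0,0,0,0,0,-1],[0,0,0,0,0,0,-1],[0,0,0,0,0,0,-1],[0,0,0,0,0,0,-1],[0,0,0,0,0,0,-1],[0,0,0,0,0,0,-1],[0,0,0,0,0,0,-1]]
```

Request:
move_arm --plan '[[[0, 0, 0, 0, -0.85, 0, -1], [0, 0.05, 0, 0, -0.85, 0, -1], [0, 0, 0, 0, -0.9, 0, -1], [-0.02, 0.03, -0.03, 0, -0.86, 0, -1], [0, 0, 0, 0, 0, 0, -1], [0, 0, 0, 0, 0, 0, -1], [0.8, 0, 0.1, 0, 0, 0, -1], [0.8, 0, 0.15, 0, 0, 0, -1], [0.8, 0, 0.1, 0, 0, 0, -1], [0.8, 0, 0.15, 0, 0, 0, -1]]]'

```text
clock: 9.35
position: [0.1197, 0.4055, 0.1197]
tool_rot: [3.139, 1.219, 1.245]
force: [0.3, -0.2, -0.2]
grip_width: 0.0577
finger_force: 42.9
```

```bash
python3 plan.py "0.12 0.41 0.08 72 -81 -1"
python3 - <<'E'
from h import *
f=grab_frame('side');cv2.imwrite('pics/g2.png',cv2.resize(f['color'][40:240,60:320,::-1],None,fx=3,fy=3))
print(proj(f,[[.12,.41,.08]]))
E
```

```text
now 9.35 [0.1197 0.4055 0.1197] z [-0.297 -0.89  -0.345] y [ 0.948 -0.317  0.001] F [ 0.3 -0.2 -0.2] w 0.0577 q [-1.37  1.09  0.03  1.39 -0.11  1.88 -1.62]
[[0.65,0,0.15,-0.05,-0.6,0,-1],[0.65,-0.05,0.1,0,-0.65,0,-1],[0.67,-0.01,0.1,-0.03,-0.61,-0.03,-1],[0,0,0,0,0,0,-1],[0,0,0,0,0,0,-1],[0,0,0,0,0,0,-1],[0,0,0,0,0,0,-1],[0,0,0,0,0,0,-1],[0,0,0,0,0,0,-1],[0,0,0,0,0,0,-1]]
[[107.78149642 192.88896586]]
```

View pics/g2.png

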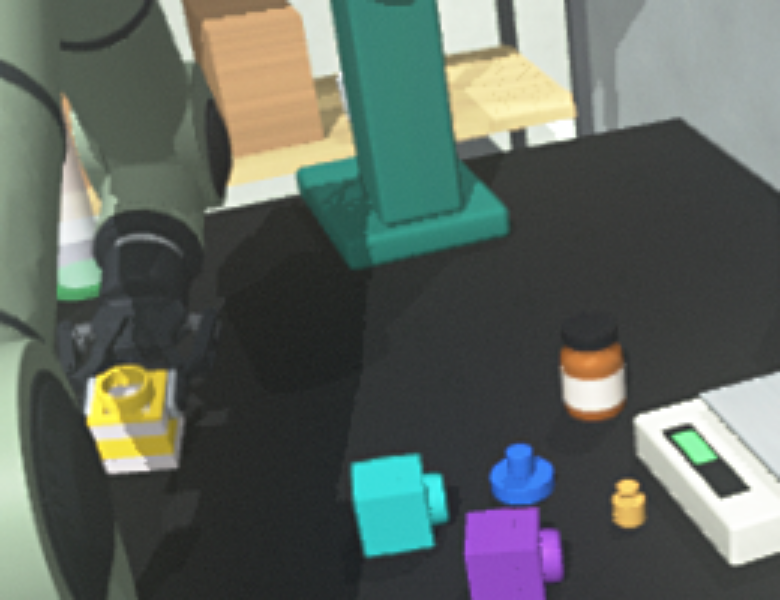

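The side crop shows the yellow pot held mouth up at crop (130,420), leaning about 11°, with the bench clear below it. Going lower.

Request:
move_arm --plan '[[[0.65, 0, 0.15, 0, -0.6, 0, -1], [0.65, -0.05, 0.1, 0, -0.65, 0, -1], [0.65, 0, 0.1, 0, -0.6, 0, -1], [0.5, 0, 0.1, 0, 0, 0, -1], [0, 0, 0, 0, 0, 0, -1], [0, 0, 0, 0, 0, 0, -1], [0, 0, 0, 0, 0, 0, -1], [0, 0, 0, 0, 0, 0, -1], [0, 0, 0, 0, 0, 0, -1], [0, 0, 0, 0, 0, 0, -1]]]'

```text
clock: 10.4
position: [0.1126, 0.3872, 0.0632]
tool_rot: [-3.14, 1.379, 1.248]
force: [0.4, 0.1, -1.2]
grip_width: 0.0582
finger_force: 42.9
```

```bash
python3 plan.py
python3 - <<'E'
from h import *
f=grab_frame('side');print(ray(f,(86,133),0))
m=comp(f['color'].max(2)>90,(104,185))
H=hsv(f);h=H[...,0]
m=((h>18)&(h<40)&(H[...,1]>100)&(H[...,2]>90)|((H[...,1]<60)&(H[...,2]>130)));m[:,:80]=0;m[:,150:]=0;m[:150]=0
ys,xs=np.nonzero(m);print(m.sum(),xs.min(),xs.max(),ys.min(),ys.max())
cv2.imwrite('pics/g3.png',cv2.resize(f['color'][140:240,70:170,::-1],None,fx=6,fy=6,interpolation=cv2.INTER_CUBIC))
E
```

```text
now 10.4 [0.1126 0.3872 0.0632] z [-0.313 -0.93  -0.19 ] y [ 0.948 -0.319 -0.   ] F [ 0.4  0.1 -1.2] w 0.0582 q [-1.32  1.25 -0.05  1.34 -0.09  1.92 -1.66]
[0.11342162 0.98345495 0.        ]
5943 80 149 176 403
```

View pics/g3.png

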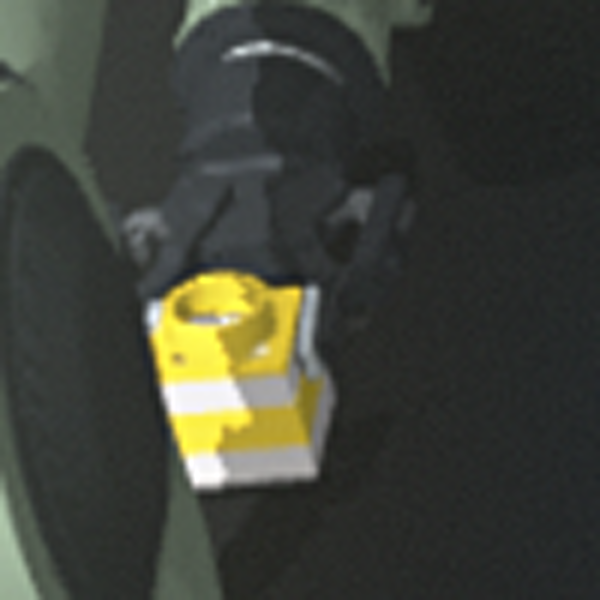

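The close-up shows the pot almost upright at crop (235,380), about 2° of lean left, and about 20 mm above the bench.

Request:
move_arm --plan '[[[0.35, 0, 0.05, 0, 0, 0, -1], [0.35, 0, 0.05, 0, 0, 0, -1], [0.15, 0, 0.02, 0, 0, 0, -1], [0, 0, 0, 0, 0, 0, -1], [0.08, 0, 0.01, 0, -0.1, 0, -1], [0, 0, 0, 0, 0, 0, -1], [0, 0, 0, 0, 0, 0, -1], [0, 0, 0, 0, 0, 0, -1], [0, 0, 0, 0, 0, 0, -1], [0, 0, 0, 0, 0, 0, -1]]]'

```text
clock: 11.45
position: [0.1129, 0.3879, 0.0443]
tool_rot: [-3.14, 1.391, 1.248]
force: [-0.2, 0.3, -1.3]
grip_width: 0.0579
finger_force: 43.0
```

```bash
python3 plan.py
python3 - <<'E'
from h import *
f=grab_frame('side')
H=hsv(f);h=H[...,0]
m=comp(((h>18)&(h<40)&(H[...,1]>100)&(H[...,2]>90))|((H[...,1]<50)&(H[...,2]>140)),(105,205))
print(m is not None and m.sum())
cv2.imwrite('pics/g4.png',cv2.resize(f['color'][140:240,70:170,::-1],None,fx=6,fy=6,interpolation=cv2.INTER_CUBIC))
E
```

```text
now 11.45 [0.1129 0.3879 0.0443] z [-0.314 -0.932 -0.179] y [ 0.948 -0.319 -0.   ] F [-0.2  0.3 -1.3] w 0.0579 q [-1.33  1.29 -0.04  1.31 -0.09  1.92 -1.66]
776
```

Request:
move_arm --plan '[[[0.05, 0, 0.01, 0, 0, 0, -1], [0, 0, 0, 0, 0, 0, -1], [0.05, 0, 0.01, 0, 0, 0, -1], [0, 0, 0, 0, 0, 0, -1], [0.05, 0, 0.01, 0, 0, 0, -1], [0, 0, 0, 0, 0, 0, -1], [0, 0, 0, 0, 0, 0, -1], [0, 0, 0, 0, 0, 0, -1], [0, 0, 0, 0, 0, 0, -1], [0, 0, 0, 0, 0, 0, -1]]]'

```text
clock: 12.5
position: [0.1129, 0.3879, 0.0414]
tool_rot: [-3.14, 1.391, 1.247]
force: [-0.1, 2.5, 5.7]
grip_width: 0.0579
finger_force: 42.7
```

Request:
move_arm --plan '[[[0.05, 0, 0.01, 0, 0, 0, -1], [0, 0, 0, 0, 0, 0, -1], [0, 0, 0, 0, 0, 0, 0.4], [0, 0, 0, 0, 0, 0, 0.5], [0, 0, 0, 0, 0, 0, 0.65], [0, 0, 0, 0, 0, 0, 0.65], [0, 0, 0, 0, 0, 0, 0.65], [0, 0, -0.5, 0, 0, 0, 0.65], [0, 0, -0.9, 0, 0, 0, 0.65], [0, 0, -0.9, 0, 0, 0, 0.65]]]' --grip_force 20

```text
clock: 13.5
position: [0.1183, 0.4047, 0.0404]
tool_rot: [-3.141, 1.359, 1.245]
force: [0.7, -0.1, 0.4]
grip_width: 0.0702
finger_force: 0.0
```

```bash
cat > cy.py <<'E'
from h import *
import sys
F={n:grab_frame(n) for n in('side','top')}
c0=np.array([.112,.39,0])
for n,f in F.items():
    H=hsv(f);h=H[...,0]; u=proj(f,[c0+[0,0,.035]])[0].astype(int); print(n,u)
    m=((h>16)&(h<40)&(H[...,1]>90)&(H[...,2]>70))|((H[...,1]<45)&(H[...,2]>(95 if n=='side' else 110)))
    w=np.zeros_like(m);k=26;w[u[1]-k:u[1]+k,u[0]-k:u[0]+k]=1;m&=w
    y=(h>16)&(h<40)&(H[...,1]>90)&w; 
    nn,l,st,_=cv2.connectedComponentsWithStats(m.astype(np.uint8)); 
    if nn<2: print('none');continue
    m=l==1+np.argmax(st[1:,4])
    m=cv2.morphologyEx(m.astype(np.uint8),cv2.MORPH_CLOSE,np.ones((7,7)))>0
    for z in (0,): 
        x,e=fit(f,m,POT,up(z),[c0[0],c0[1],np.radians(72)],[.01,.01,.3]);print(n,m.sum(),np.round(x,4),round(e,3),np.degrees(x[2]))
f=F['side'];A=cv2.resize(f['color'][140:240,70:170,::-1],None,fx=4,fy=4,interpolation=cv2.INTER_CUBIC)
f=F['top'];u=proj(f,[c0])[0].astype(int);x0=max(u[0]-50,0);y0=u[1]-50
B=cv2.resize(f['color'][y0:y0+100,x0:x0+100,::-1],(400,400),interpolation=cv2.INTER_CUBIC)
cv2.imwrite(f'pics/{sys.argv[1]}.png',np.hstack([A,B]))
E
python3 plan.py;python3 cy.py cy1
```

```text
now 13.5 [0.1183 0.4047 0.0404] z [-0.313 -0.926 -0.21 ] y [ 0.947 -0.32  -0.   ] F [ 0.7 -0.1  0.4] w 0.0702 q [-1.36  1.3   0.02  1.27 -0.12  1.93 -1.62]
side [110 212]
side 1037 [0.1178 0.4045 1.2092] 0.15 69.28177953684465
top [150 414]
top 1251 [0.114  0.4038 1.2641] 0.169 72.42738195402949
```

View pics/cy1.png

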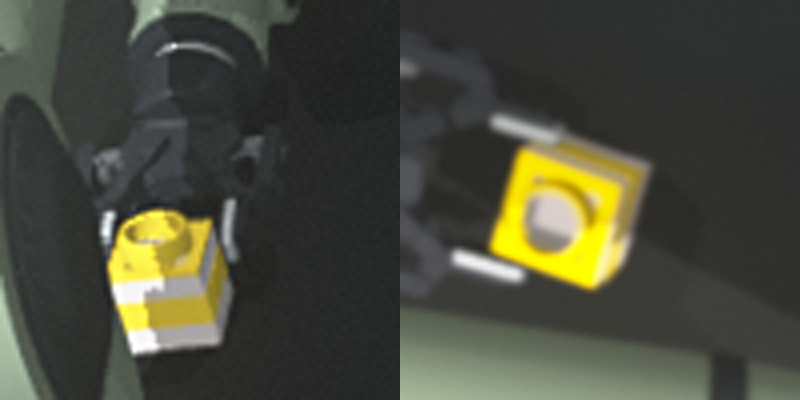

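The side and top crops show the yellow pot standing flat and free between the open fingers, at side crop (170,285) and top crop (565,220). I'll retreat by swinging the hand up, then go over the blue lid.

```bash
python3 plan.py "0.127 0.432 0.06 72 -62 .65" "0.15 0.50 0.12 72 -45 .65" "0.424 0.3285 0.11 38 0 .2" "0.4243 0.3285 0.06 38 0 .2"
```

```text
now 13.6 [0.1184 0.405  0.0407] z [-0.313 -0.926 -0.211] y [ 0.947 -0.321 -0.   ] F [ 0.2 -0.1 -0.7] w 0.0706 q [-1.36  1.3   0.02  1.27 -0.12  1.93 -1.61]
[[-0.2,0,-0.55,-0.05,0.9,0,0.65],[-0.15,0,-0.55,-0.05,0.85,0,0.65],[-0.15,-0.02,-0.54,-0.01,0.88,-0.03,0.65],[-0.2,0,-0.9,0,0.55,0,0.65],[-0.15,0,-0.95,0,0.55,0,0.65],[-0.1,0,-0.95,0,0.6,0,0.65],[0,0,-0.9,0,0.55,0,0.65],[0.03,0.05,-0.94,0,0.59,0,0.65],[-0.15,0.9,0.2,0.15,0.45,0.3,0.2],[-0.1,0.95,0.15,0.15,0.45,0.3,0.2]]
[[-0.1,0.95,0.15,0.15,0.45,0.3,0.2],[-0.1,0.95,0.1,0.1,0.4,0.3,0.2],[-0.05,0.95,0.1,0.15,0.45,0.3,0.2],[-0.05,0.95,0.1,0.1,0.4,0.3,0.2],[0,0.95,0.1,0.15,0.45,0.3,0.2],[0.05,0.95,0.05,0.1,0.45,0.3,0.2],[0.05,0.95,0.05,0.1,0.4,0.35,0.2],[0.1,0.95,0.05,0.15,0.4,0.35,0.2],[0.1,0.95,0.05,0.15,0.45,0.3,0.2],[0.15,0.95,0.05,0.1,0.45,0.3,0.2]]
[[0.15,0.9,0.05,0.1,0.4,0.35,0.2],[0.2,0.9,0.05,0.15,0.4,0.35,0.2],[0.25,0.9,0.05,0.1,0.45,0.3,0.2],[0.25,0.9,0,0.15,0.4,0.35,0.2],[0.3,0.94,0.03,0.12,0.45,0.3,0.2],[0,0,0.85,0,0,0,0.2],[0,0,0.85,0,0,0,0.2],[0.02,0.01,0.8,0,0,0,0.2],[0,0,0,0,0,0,0.2],[0,0,0,0,0,0,0.2]]
```

Request:
move_arm --plan '[[[-0.2, 0, -0.55, 0, 0.9, 0, 0.65], [-0.15, 0, -0.55, 0, 0.85, 0, 0.65], [-0.15, 0, -0.55, 0, 0.9, 0, 0.65], [-0.2, 0, -0.9, 0, 0.55, 0, 0.65], [-0.15, 0, -0.95, 0, 0.55, 0, 0.65], [-0.1, 0, -0.95, 0, 0.6, 0, 0.65], [0, 0, -0.9, 0, 0.55, 0, 0.65], [0.05, 0.05, -0.95, 0, 0.6, 0, 0.65], [0, 0, 0, 0, 0, 0, 0.65], [0, 0, 0, 0, 0, 0, 0.65]]]'

```text
clock: 14.6
position: [0.1515, 0.4992, 0.12]
tool_rot: [-3.141, 0.784, 1.245]
force: [-0.1, 0.5, -0.4]
grip_width: 0.0707
finger_force: 0.0
```

```bash
python3 plan.py "0.424 0.3285 0.11 38 0 .2" "0.4243 0.3285 0.06 38 0 .2"; python3 cy.py cy2
```

```text
now 14.6 [0.1515 0.4992 0.12  ] z [-0.227 -0.669 -0.708] y [ 0.947 -0.321 -0.001] F [-0.1  0.5 -0.4] w 0.0707 q [-1.37  0.96  0.05  1.33 -0.1   1.64 -1.62]
[[-0.15,0.9,0.15,0.15,0.45,0.3,0.2],[-0.1,0.95,0.15,0.15,0.45,0.3,0.2],[-0.1,0.95,0.15,0.1,0.45,0.3,0.2],[-0.05,0.95,0.1,0.1,0.4,0.3,0.2],[-0.05,0.95,0.1,0.15,0.45,0.3,0.2],[0,0.95,0.1,0.1,0.4,0.3,0.2],[0,0.95,0.1,0.15,0.45,0.3,0.2],[0.05,0.95,0.05,0.1,0.4,0.3,0.2],[0.05,0.95,0.05,0.15,0.45,0.3,0.2],[0.1,0.95,0.05,0.1,0.4,0.3,0.2]]
[[0.1,0.95,0.05,0.1,0.45,0.3,0.2],[0.15,0.9,0.05,0.15,0.4,0.35,0.2],[0.15,0.9,0.05,0.1,0.45,0.3,0.2],[0.2,0.9,0.05,0.15,0.4,0.35,0.2],[0.25,0.9,0,0.1,0.45,0.3,0.2],[0.25,0.9,0.05,0.15,0.4,0.35,0.2],[0.27,0.93,0.02,0.12,0.44,0.31,0.2],[0,0,0.85,0,0,0,0.2],[0,0,0.85,0,0,0,0.2],[0.01,0.01,0.8,0,0,0,0.2]]
side [110 212]
side 932 [0.1168 0.4037 1.2606] 0.061 72.22741378641317
top [150 414]
top 1133 [0.1139 0.4037 1.2749] 0.085 73.04362004518273
```

Request:
move_arm --plan '[[[-0.15, 0.9, 0.15, 0.15, 0.45, 0.3, 0.2], [-0.1, 0.95, 0.15, 0.15, 0.45, 0.3, 0.2], [-0.1, 0.95, 0.15, 0.1, 0.45, 0.3, 0.2], [-0.05, 0.95, 0.1, 0.1, 0.4, 0.3, 0.2], [-0.05, 0.95, 0.1, 0.15, 0.45, 0.3, 0.2], [0, 0.95, 0.1, 0.1, 0.4, 0.3, 0.2], [0, 0.95, 0.1, 0.15, 0.45, 0.3, 0.2], [0.05, 0.95, 0.05, 0.1, 0.4, 0.3, 0.2], [0.05, 0.95, 0.05, 0.15, 0.45, 0.3, 0.2], [0.1, 0.95, 0.05, 0.1, 0.4, 0.3, 0.2]]]' --grip_force 50

```text
clock: 15.7
position: [0.3141, 0.3981, 0.1138]
tool_rot: [3.086, 0.321, 0.891]
force: [0.0, 0.5, -0.3]
grip_width: 0.0512
finger_force: 0.0
```

Request:
move_arm --plan '[[[0.1, 0.95, 0.05, 0.1, 0.45, 0.3, 0.2], [0.15, 0.9, 0.05, 0.15, 0.4, 0.35, 0.2], [0.15, 0.9, 0.05, 0.1, 0.45, 0.3, 0.2], [0.2, 0.9, 0.05, 0.15, 0.4, 0.35, 0.2], [0.25, 0.9, 0, 0.1, 0.45, 0.3, 0.2], [0.25, 0.9, 0.05, 0.15, 0.4, 0.35, 0.2], [0.27, 0.93, 0.02, 0.12, 0.44, 0.31, 0.2], [0, 0, 0.85, 0, 0, 0, 0.2], [0, 0, 0.85, 0, 0, 0, 0.2], [0.01, 0.01, 0.8, 0, 0, 0, 0.2]]]'

```text
clock: 16.7
position: [0.4238, 0.3282, 0.0584]
tool_rot: [-3.142, 0.002, 0.663]
force: [0.5, 0.6, 0.2]
grip_width: 0.051
finger_force: 0.0
```

```bash
python3 plan.py "0.4243 0.3285 0.0185 38 0 .2 .6" "h 6 -1"
```

```text
now 16.7 [0.4238 0.3282 0.0584] z [-0.001 -0.001 -1.   ] y [ 0.616 -0.788 -0.   ] F [0.5 0.6 0.2] w 0.051 q [-0.89  0.65  0.17  1.97 -0.2   0.55 -1.49]
[[0,0,0.5,0,0,0,0.2],[0,0,0.5,0,0,0,0.2],[0,0,0.5,0,0,0,0.2],[0.03,0.01,0.49,0,0.02,0,0.2],[0,0,0,0,0,0,-1],[0,0,0,0,0,0,-1],[0,0,0,0,0,0,-1],[0,0,0,0,0,0,-1],[0,0,0,0,0,0,-1],[0,0,0,0,0,0,-1]]
```

Request:
move_arm --plan '[[[0, 0, 0.5, 0, 0, 0, 0.2], [0, 0, 0.5, 0, 0, 0, 0.2], [0, 0, 0.5, 0, 0, 0, 0.2], [0.03, 0, 0.5, 0, 0, 0, 0.2], [0, 0, 0, 0, 0, 0, -1], [0, 0, 0, 0, 0, 0, -1], [0, 0, 0, 0, 0, 0, -1], [0, 0, 0, 0, 0, 0, -1], [0, 0, 0, 0, 0, 0, -1], [0, 0, 0, 0, 0, 0, -1]]]'

```text
clock: 17.7
position: [0.4249, 0.3294, 0.0199]
tool_rot: [-3.141, -0.001, 0.663]
force: [-0.3, -0.2, 1.2]
grip_width: 0.0222
finger_force: 48.9
```

```bash
python3 plan.py "0.424 0.328 0.125 38 0 -1" "0.487 -0.1305 0.125 -10 0 -1" "0.4867 -0.1305 0.100 -10 0 -1"
```

```text
now 17.7 [0.4249 0.3294 0.0199] z [ 0.     0.001 -1.   ] y [ 0.616 -0.788 -0.   ] F [-0.3 -0.2  1.2] w 0.0222 q [-0.88  0.72  0.15  1.97 -0.22  0.47 -1.48]
[[0,0,-0.9,0,0,0,-1],[0,0,-0.85,0,0,0,-1],[0,0,-0.9,0,0,0,-1],[0,0,-0.85,0,0,0,-1],[-0.05,0,-0.9,0,0,0,-1],[-0.02,0.02,-0.85,0,-0.01,0,-1],[-0.5,0.85,0,0,0,0.35,-1],[-0.45,0.85,0,0,0,0.35,-1],[-0.4,0.85,0,0,0,0.35,-1],[-0.4,0.9,0,0,0,0.35,-1]]
[[-0.35,0.9,0,0,0,0.35,-1],[-0.35,0.9,0,0,0,0.35,-1],[-0.3,0.9,0,0,0,0.35,-1],[-0.25,0.95,0,0,0,0.35,-1],[-0.2,0.95,0,0,0,0.35,-1],[-0.2,0.95,0,0,0,0.3,-1],[-0.15,0.95,0,0,0,0.35,-1],[-0.1,0.95,0,0,0,0.3,-1],[-0.1,0.95,0,0,0,0.35,-1],[-0.05,0.95,0,0,0,0.3,-1]]
[[-0.05,0.95,0,0,0,0.35,-1],[0,0.95,0,0,0,0.3,-1],[0.05,0.95,0,0,0,0.35,-1],[0.05,0.95,0,0,0,0.3,-1],[0.1,0.95,0,0,0,0.35,-1],[0.15,0.95,0,0,0,0.3,-1],[0.15,0.95,0,0,0,0.35,-1],[0.2,0.95,0,0,0,0.3,-1],[0.25,0.95,0,0,0,0.35,-1],[0.27,0.98,0,0,0,0.3,-1]]
[[0,0,0.6,0,0,0,-1],[-0.01,0,0.65,0,0,0,-1],[0,0,0,0,0,0,-1],[0,0,0,0,0,0,-1],[0,0,0,0,0,0,-1],[0,0,0,0,0,0,-1],[0,0,0,0,0,0,-1],[0,0,0,0,0,0,-1],[0,0,0,0,0,0,-1],[0,0,0,0,0,0,-1]]
```

Request:
move_arm --plan '[[[0, 0, -0.9, 0, 0, 0, -1], [0, 0, -0.85, 0, 0, 0, -1], [0, 0, -0.9, 0, 0, 0, -1], [0, 0, -0.85, 0, 0, 0, -1], [-0.05, 0, -0.9, 0, 0, 0, -1], [-0.02, 0.02, -0.85, 0, 0, 0, -1], [-0.5, 0.85, 0, 0, 0, 0.35, -1], [-0.45, 0.85, 0, 0, 0, 0.35, -1], [-0.4, 0.85, 0, 0, 0, 0.35, -1], [-0.4, 0.9, 0, 0, 0, 0.35, -1]]]'

```text
clock: 18.7
position: [0.4347, 0.2492, 0.1243]
tool_rot: [3.141, 0.001, 0.513]
force: [0.2, -0.3, -0.7]
grip_width: 0.0223
finger_force: 49.0
```

Request:
move_arm --plan '[[[-0.35, 0.9, 0, 0, 0, 0.35, -1], [-0.35, 0.9, 0, 0, 0, 0.35, -1], [-0.3, 0.9, 0, 0, 0, 0.35, -1], [-0.25, 0.95, 0, 0, 0, 0.35, -1], [-0.2, 0.95, 0, 0, 0, 0.35, -1], [-0.2, 0.95, 0, 0, 0, 0.3, -1], [-0.15, 0.95, 0, 0, 0, 0.35, -1], [-0.1, 0.95, 0, 0, 0, 0.3, -1], [-0.1, 0.95, 0, 0, 0, 0.35, -1], [-0.05, 0.95, 0, 0, 0, 0.3, -1]]]'

```text
clock: 19.7
position: [0.4614, 0.0591, 0.1247]
tool_rot: [-3.141, -0.0, 0.163]
force: [-0.1, 0.1, -0.1]
grip_width: 0.0226
finger_force: 49.0
```

Request:
move_arm --plan '[[[-0.05, 0.95, 0, 0, 0, 0.35, -1], [0, 0.95, 0, 0, 0, 0.3, -1], [0.05, 0.95, 0, 0, 0, 0.35, -1], [0.05, 0.95, 0, 0, 0, 0.3, -1], [0.1, 0.95, 0, 0, 0, 0.35, -1], [0.15, 0.95, 0, 0, 0, 0.3, -1], [0.15, 0.95, 0, 0, 0, 0.35, -1], [0.2, 0.95, 0, 0, 0, 0.3, -1], [0.25, 0.95, 0, 0, 0, 0.35, -1], [0.27, 0.98, 0, 0, 0, 0.3, -1]]]'

```text
clock: 20.7
position: [0.4865, -0.1321, 0.1246]
tool_rot: [-3.141, -0.0, -0.177]
force: [-0.2, -0.0, -0.3]
grip_width: 0.022
finger_force: 48.9
```

```bash
cat > lid.py <<'E'
# measure held lid (tool near vertical) : lid.py color zlid
from h import *
import sys
col=sys.argv[1]; z=float(sys.argv[2]); p=observe()['position']; out=[]
for n in('side','top'):
    f=grab_frame(n);H=hsv(f);h=H[...,0]; c=np.r_[p[:2],z]
    hm={'red':(h<8)|(h>172),'yellow':(h>20)&(h<38),'blue':(h>100)&(h<125)}[col]
    m=hm&(H[...,1]>120)&(H[...,2]>50)
    u=proj(f,[c+[0,0,.008]])[0].astype(int); w=np.zeros_like(m);k=22;w[u[1]-k:u[1]+k,u[0]-k:u[0]+k]=1;m&=w
    nn,l,st,_=cv2.connectedComponentsWithStats(m.astype(np.uint8))
    if nn<2: print(n,'none');continue
    m=l==1+np.argmax(st[1:,4])
    # fit only lower disc: x,y,z
    x,e=fit(f,m,LID[:1] if n=='side' else LID,(lambda q:(np.eye(3),np.array([q[0],q[1],z]))),c[:2],[.006,.006])
    print(n,m.sum(),np.round(x,4),round(e,3),'minus tcp',np.round(x-p[:2],4))
E
python3 lid.py blue .105; python3 plan.py "0.4867 -0.1305 0.100 -10 0 -1"
```

```text
side 669 [ 0.4828 -0.1355] 0.435 minus tcp [-0.0037 -0.0033]
top none
now 20.8 [ 0.4864 -0.1339  0.1247] z [ 0.001 -0.001 -1.   ] y [-0.179 -0.984  0.001] F [-0.3  0.7 -0.7] w 0.0222 q [-0.16  0.53  0.42  2.03 -0.34  0.66 -1.27]
[[0,-0.1,0.6,0,0,-0.05,-1],[-0.02,-0.07,0.64,0.01,-0.01,0,-1],[0,0,0,0,0,0,-1],[0,0,0,0,0,0,-1],[0,0,0,0,0,0,-1],[0,0,0,0,0,0,-1],[0,0,0,0,0,0,-1],[0,0,0,0,0,0,-1],[0,0,0,0,0,0,-1],[0,0,0,0,0,0,-1]]
```

Request:
move_arm --plan '[[[0, -0.1, 0.6, 0, 0, 0, -1], [0, -0.1, 0.64, 0, 0, 0, -1], [0, 0, 0, 0, 0, 0, -1], [0, 0, 0, 0, 0, 0, -1], [0, 0, 0.25, 0, 0, 0, -1], [0, 0, 0.25, 0, 0, 0, -1], [0, 0, 0.2, 0, 0, 0, -1], [0, 0, 0, 0, 0, 0, -1], [0, 0, 0, 0, 0, 0, -1], [0, 0, 0, 0, 0, 0, -1]]]'

```text
clock: 21.8
position: [0.4876, -0.1267, 0.086]
tool_rot: [-3.141, -0.0, -0.174]
force: [-0.7, -0.7, -0.4]
grip_width: 0.0223
finger_force: 48.9
```

Request:
move_arm --plan '[[[0, 0.12, 0.05, 0, 0, 0, -1], [0, 0, 0.05, 0, 0, 0, -1], [0, 0, 0.05, 0, 0, 0, -1], [0, 0, 0.05, 0, 0, 0, -1], [0, 0, 0.05, 0, 0, 0, -1], [0, 0, 0, 0, 0, 0, -1], [0, 0, 0, 0, 0, 0, -1], [0, 0, 0, 0, 0, 0, -1], [0, 0, 0, 0, 0, 0, -1], [0, 0, 0, 0, 0, 0, -1]]]'

```text
clock: 22.8
position: [0.4873, -0.1291, 0.0816]
tool_rot: [-3.141, -0.001, -0.175]
force: [-5.0, 1.6, 22.7]
grip_width: 0.0225
finger_force: 51.6
```

```bash
python3 plan.py "h 3 .2" "0.487 -0.129 0.14 -10 0 .2" "0.6144 -0.2012 0.1146 -17 25 .2"
```

```text
now 22.8 [ 0.4873 -0.1291  0.0816] z [ 0.001  0.001 -1.   ] y [-0.174 -0.985 -0.001] F [-5.   1.6 22.7] w 0.0225 q [-0.13  0.6   0.37  2.05 -0.39  0.56 -1.23]
[[0,0,0,0,0,0,0.2],[0,0,0,0,0,0,0.2],[0,0,0,0,0,0,0.2],[0,0,-0.75,0,0,0,0.2],[0,0,-0.7,0,0,0,0.2],[0,0,-0.75,0,0,0,0.2],[-0.01,0,-0.72,-0.01,-0.01,0,0.2],[0.85,0.3,0.15,-0.05,0.5,0.15,0.2],[0.85,0.3,0.2,-0.05,0.5,0.15,0.2],[0.85,0.3,0.25,0,0.55,0.15,0.2]]
[[0.85,0.25,0.3,-0.05,0.5,0.15,0.2],[0.85,0.25,0.35,0,0.55,0.15,0.2],[0.8,0.25,0.4,-0.05,0.5,0.15,0.2],[0.8,0.2,0.45,0,0.55,0.15,0.2],[0.74,0.2,0.47,-0.04,0.51,0.1,0.2],[0,0,0,0,0,0,0.2],[0,0,0,0,0,0,0.2],[0,0,0,0,0,0,0.2],[0,0,0,0,0,0,0.2],[0,0,0,0,0,0,0.2]]
```

Request:
move_arm --plan '[[[0, 0, 0, 0, 0, 0, 0.2], [0, 0, 0, 0, 0, 0, 0.2], [0, 0, 0, 0, 0, 0, 0.2], [0, 0, -0.75, 0, 0, 0, 0.2], [0, 0, -0.7, 0, 0, 0, 0.2], [0, 0, -0.75, 0, 0, 0, 0.2], [0, 0, -0.72, 0, 0, 0, 0.2], [0.85, 0.3, 0.15, 0, 0.5, 0.15, 0.2], [0.85, 0.3, 0.2, 0, 0.5, 0.15, 0.2], [0.85, 0.3, 0.25, 0, 0.55, 0.15, 0.2]]]'

```text
clock: 23.8
position: [0.5352, -0.1567, 0.13]
tool_rot: [-3.138, -0.165, -0.222]
force: [0.6, 0.3, -0.3]
grip_width: 0.051
finger_force: 0.0
```

Request:
move_arm --plan '[[[0.85, 0.25, 0.3, 0, 0.5, 0.15, 0.2], [0.85, 0.25, 0.35, 0, 0.55, 0.15, 0.2], [0.8, 0.25, 0.4, 0, 0.5, 0.15, 0.2], [0.8, 0.2, 0.45, 0, 0.55, 0.15, 0.2], [0.74, 0.2, 0.47, 0, 0.51, 0.1, 0.2], [0, 0, 0, 0, 0, 0, 0.2], [0, 0, 0, 0, 0, 0, 0.2], [0, 0, 0, 0, 0, 0, 0.2], [0, 0, 0, 0, 0, 0, 0.2], [0, 0, 0, 0, 0, 0, 0.2]]]'

```text
clock: 24.8
position: [0.6097, -0.196, 0.1146]
tool_rot: [-3.112, -0.416, -0.298]
force: [-0.6, -0.0, -0.2]
grip_width: 0.0514
finger_force: 0.0
```

```bash
python3 plan.py "0.6387 -0.2086 0.0602 -17 25 .2 .6" "h 4 -1"
python3 - <<'E'
from h import *
f=grab_frame('side')
A=cv2.resize(f['color'][220:360,290:490,::-1],None,fx=4,fy=4,interpolation=cv2.INTER_CUBIC)
cv2.imwrite('pics/r1.png',A)
E
```

```text
now 24.8 [ 0.6097 -0.196   0.1146] z [ 0.395 -0.09  -0.914] y [-0.282 -0.959 -0.027] F [-0.6 -0.  -0.2] w 0.0514 q [ 0.04  0.57  0.24  2.03 -0.76  0.18 -0.92]
[[0.05,0.05,0.5,-0.05,0.05,0,0.2],[0.05,0.05,0.5,-0.05,0.05,0,0.2],[0.05,0.05,0.55,-0.05,0,0,0.2],[0.05,0.05,0.5,-0.05,0.05,0,0.2],[0.05,0,0.55,-0.05,0,0,0.2],[0.06,0.03,0.52,-0.03,0.05,-0.01,0.2],[0,0,0,0,0,0,-1],[0,0,0,0,0,0,-1],[0,0,0,0,0,0,-1],[0,0,0,0,0,0,-1]]
```

View pics/r1.png

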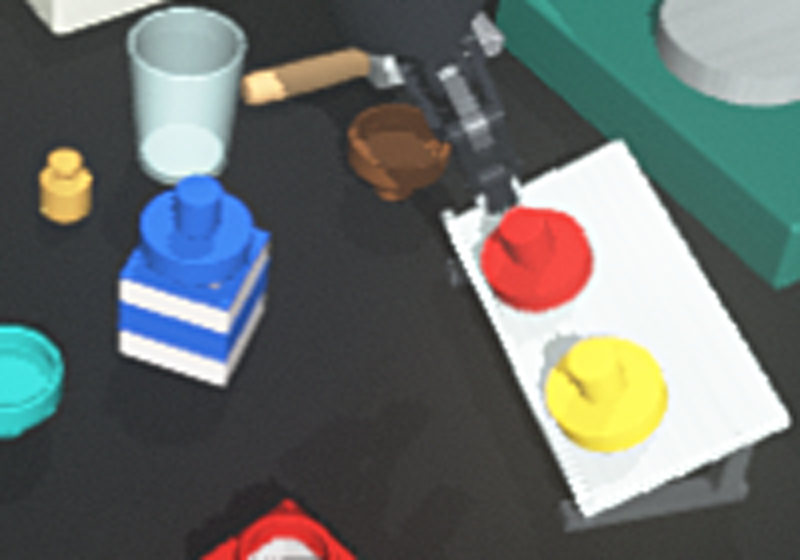

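The crop shows the blue lid level on the blue pot at crop (200,235), and the open fingers just behind the red lid at crop (537,258). I'll go down along the knob axis.

Request:
move_arm --plan '[[[0.05, 0.05, 0.5, 0, 0.05, 0, 0.2], [0.05, 0.05, 0.5, 0, 0.05, 0, 0.2], [0.05, 0.05, 0.55, 0, 0, 0, 0.2], [0.05, 0.05, 0.5, 0, 0.05, 0, 0.2], [0, 0, 0, 0, 0, 0, 0.2], [0, 0, 0, 0, 0, 0, 0.2], [0, 0, 0, 0, 0, 0, 0.2], [0, 0, 0, 0, 0, 0, 0.2], [0, 0, 0, 0, 0, 0, 0.2], [0, 0, 0, 0, 0, 0, 0.2]]]'

```text
clock: 25.85
position: [0.6285, -0.205, 0.0788]
tool_rot: [-3.111, -0.432, -0.299]
force: [-0.2, 0.5, 0.0]
grip_width: 0.051
finger_force: 0.0
```

```bash
python3 plan.py "0.6387 -0.2086 0.0602 -17 25 .2 .4" "h 4 -1"
```

```text
now 25.85 [ 0.6285 -0.205   0.0788] z [ 0.409 -0.094 -0.908] y [-0.282 -0.959 -0.027] F [-0.2  0.5  0. ] w 0.051 q [ 0.03  0.67  0.26  2.   -1.25  0.16 -0.44]
[[0.05,0,0.35,-0.1,0,0,0.2],[0.05,0,0.35,-0.1,0,0,0.2],[0,0.04,0.37,-0.08,0.04,-0.02,0.2],[0,0,0,0,0,0,-1],[0,0,0,0,0,0,-1],[0,0,0,0,0,0,-1],[0,0,0,0,0,0,-1],[0,0,0,0,0,0,-1],[0,0,0,0,0,0,-1],[0,0,0,0,0,0,-1]]
```

```bash
python3 plan.py "0.6319 -0.2065 0.0804 -17 15 .2 .6" "0.6369 -0.2080 0.0611 -17 15 .2 .4"
```

```text
now 25.85 [ 0.6285 -0.205   0.0788] z [ 0.409 -0.094 -0.908] y [-0.282 -0.959 -0.027] F [-0.2  0.5  0. ] w 0.051 q [ 0.03  0.67  0.26  2.   -1.25  0.16 -0.44]
[[0.05,0,0,-0.1,-0.55,0,0.2],[0.1,0,0,-0.1,-0.55,0,0.2],[0.05,0.02,-0.01,-0.08,-0.52,0,0.2],[0,0,0.35,0,0,0,0.2],[0,0,0.35,0,0,0,0.2],[0,0,0.3,0,0,0,0.2],[0,0,0,0,0,0,0.2],[0,0,0,0,0,0,0.2],[0,0,0,0,0,0,0.2],[0,0,0,0,0,0,0.2]]
```

Request:
move_arm --plan '[[[0.05, 0, 0, -0.1, -0.55, 0, 0.2], [0.1, 0, 0, -0.1, -0.55, 0, 0.2], [0.05, 0.02, 0, -0.1, -0.5, 0, 0.2], [0, 0, 0.35, 0, 0, 0, 0.2], [0, 0, 0.35, 0, 0, 0, 0.2], [0, 0, 0.3, 0, 0, 0, 0.2], [0, 0, 0, 0, 0, 0, 0.2], [0, 0, 0, 0, 0, 0, 0.2], [0, 0, 0, 0, 0, 0, 0.2], [0, 0, 0, 0, 0, 0, 0.2]]]'

```text
clock: 26.85
position: [0.6373, -0.208, 0.0598]
tool_rot: [-3.139, -0.278, -0.297]
force: [1.1, 0.8, 0.2]
grip_width: 0.0511
finger_force: 0.0
```

```bash
python3 plan.py "0.6369 -0.2080 0.0611 -17 15 .2 .4"
```

```text
now 26.85 [ 0.6373 -0.208   0.0598] z [ 0.263 -0.078 -0.962] y [-0.292 -0.957 -0.003] F [1.1 0.8 0.2] w 0.0511 q [-0.19  0.82  0.61  1.87 -1.04  0.48 -0.74]
[[0,0.01,-0.07,-0.03,-0.16,0,0.2],[0,0,0,0,0,0,0.2],[0,0,0,0,0,0,0.2],[0,0,0,0,0,0,0.2],[0,0,0,0,0,0,0.2],[0,0,0,0,0,0,0.2],[0,0,0,0,0,0,0.2],[0,0,0,0,0,0,0.2],[0,0,0,0,0,0,0.2],[0,0,0,0,0,0,0.2]]
```

Request:
move_arm --plan '[[[0, 0, 0, 0, 0, 0, -1], [0, 0, 0, 0, 0, 0, -1], [0, 0, 0, 0, 0, 0, -1], [0, 0, 0, 0, 0, 0, -1], [0, 0, 0, 0, 0, 0, -1], [0, 0, -0.3, 0, 0, 0, -1], [0, 0, -0.7, 0, 0, 0, -1], [0, 0, -0.9, 0, 0, 0, -1], [0, 0, -0.9, 0, 0, 0, -1], [0, 0, -0.9, 0, 0, 0, -1]]]'

```text
clock: 27.85
position: [0.6174, -0.2021, 0.1323]
tool_rot: [-3.139, -0.278, -0.297]
force: [-0.0, 0.4, -0.4]
grip_width: 0.0222
finger_force: 49.0
```

```bash
python3 plan.py "0.420 -0.320 0.135 -37 -9 -1"
```

```text
now 27.85 [ 0.6174 -0.2021  0.1323] z [ 0.263 -0.078 -0.962] y [-0.292 -0.957 -0.003] F [-0.   0.4 -0.4] w 0.0222 q [-0.29  0.71  0.75  1.9  -0.93  0.58 -0.84]
[[-0.6,0.7,-0.2,0,-0.35,0.3,-1],[-0.6,0.75,-0.15,0,-0.35,0.3,-1],[-0.6,0.75,-0.15,0,-0.35,0.3,-1],[-0.55,0.75,-0.1,-0.05,-0.35,0.25,-1],[-0.55,0.8,-0.1,0,-0.35,0.3,-1],[-0.55,0.8,-0.1,-0.05,-0.35,0.25,-1],[-0.5,0.8,-0.05,0,-0.35,0.3,-1],[-0.5,0.85,-0.05,-0.05,-0.35,0.25,-1],[-0.45,0.85,0,0,-0.35,0.3,-1],[-0.45,0.85,0,0,-0.3,0.25,-1]]
[[-0.4,0.85,0,-0.05,-0.3,0.3,-1],[-0.38,0.85,0.02,-0.02,-0.35,0.27,-1],[0,0,0,0,0,0,-1],[0,0,0,0,0,0,-1],[0,0,0,0,0,0,-1],[0,0,0,0,0,0,-1],[0,0,0,0,0,0,-1],[0,0,0,0,0,0,-1],[0,0,0,0,0,0,-1],[0,0,0,0,0,0,-1]]
```

Request:
move_arm --plan '[[[-0.6, 0.7, -0.2, 0, -0.35, 0.3, -1], [-0.6, 0.75, -0.15, 0, -0.35, 0.3, -1], [-0.6, 0.75, -0.15, 0, -0.35, 0.3, -1], [-0.55, 0.75, -0.1, -0.05, -0.35, 0.25, -1], [-0.55, 0.8, -0.1, 0, -0.35, 0.3, -1], [-0.55, 0.8, -0.1, -0.05, -0.35, 0.25, -1], [-0.5, 0.8, -0.05, 0, -0.35, 0.3, -1], [-0.5, 0.85, -0.05, -0.05, -0.35, 0.25, -1], [-0.45, 0.85, 0, 0, -0.35, 0.3, -1], [-0.45, 0.85, 0, 0, -0.3, 0.25, -1]]]'

```text
clock: 28.85
position: [0.4518, -0.3011, 0.1336]
tool_rot: [-3.127, 0.09, -0.587]
force: [0.2, -0.2, -1.0]
grip_width: 0.0222
finger_force: 48.9
```

Request:
move_arm --plan '[[[-0.4, 0.85, 0, -0.05, -0.3, 0.3, -1], [-0.4, 0.85, 0, 0, -0.35, 0.25, -1], [0, 0, 0, 0, 0, 0, -1], [0, 0, 0, 0, 0, 0, -1], [0, 0, 0, 0, 0, 0, -1], [0, 0, 0, 0, 0, 0, -1], [0, 0, 0, 0, 0, 0, -1], [0, 0, 0, 0, 0, 0, -1], [0, 0, 0, 0, 0, 0, -1], [0, 0, 0, 0, 0, 0, -1]]]'

```text
clock: 29.85
position: [0.4202, -0.3198, 0.1339]
tool_rot: [-3.139, 0.157, -0.643]
force: [-0.4, 0.3, -0.7]
grip_width: 0.0223
finger_force: 49.0
```

```bash
python3 plan.py "0.4187 -0.320 0.102 -37 -9 -1 .7"
python3 - <<'E'
from h import *
f=grab_frame('side')
A=cv2.resize(f['color'][290:430,260:460,::-1],None,fx=4,fy=4,interpolation=cv2.INTER_CUBIC)
cv2.imwrite('pics/r2.png',A)
E
```

```text
now 29.85 [ 0.4202 -0.3198  0.1339] z [-0.124  0.096 -0.988] y [-0.6   -0.8   -0.003] F [-0.4  0.3 -0.7] w 0.0223 q [-0.04  0.8   0.93  1.84 -0.7   1.06 -1.  ]
[[0.05,0,0.55,0,0,0,-1],[0.05,0.05,0.5,0,0,0,-1],[0.1,0.01,0.54,-0.02,0,0.03,-1],[0,0,0,0,0,0,-1],[0,0,0,0,0,0,-1],[0,0,0,0,0,0,-1],[0,0,0,0,0,0,-1],[0,0,0,0,0,0,-1],[0,0,0,0,0,0,-1],[0,0,0,0,0,0,-1]]
```

View pics/r2.png

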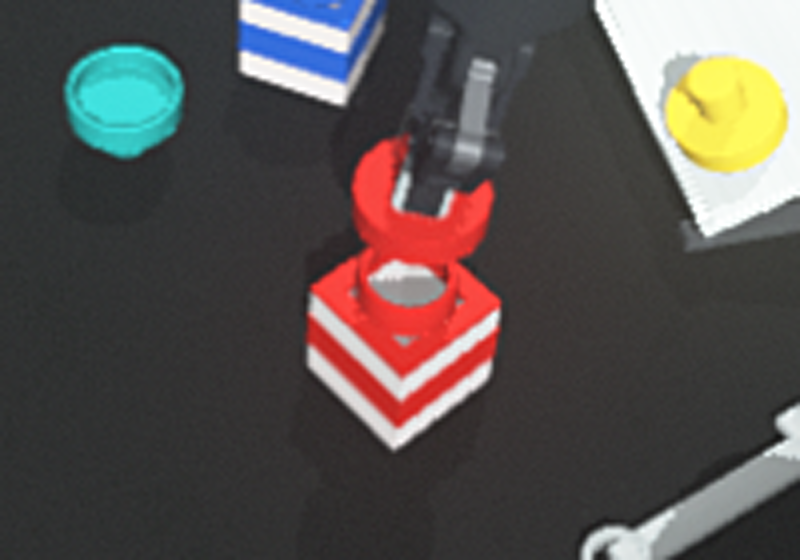

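Run:
```python
from h import *
f=grab_frame('side');s=observe();p=s['position'];M=R.from_euler('xyz',s['tool_rot']).as_matrix()
O=p+[.0013,-.001,-.0198]
for lab,rv in(('level',[0,0,0]),('y+8',M[:,1]*8),('y-8',-M[:,1]*8),('hx+8',M[:,0]*8),('hx-8',-M[:,0]*8)):
    r=R.from_rotvec(np.radians(rv)).as_matrix()
    u=(proj(f,LID[0]@r.T+O)-[260,290]+.5)*4
    print(lab,'L',u[u[:,0].argmin()].round(),'R',u[u[:,0].argmax()].round(),'B',u[u[:,1].argmax()].round(),'T',u[u[:,1].argmin()].round())
c=f['color'][290:430,260:460]; H=cv2.cvtColor(c,cv2.COLOR_RGB2HSV); m=((H[...,0]<8)|(H[...,0]>172))&(H[...,1]>130)&(H[...,2]>60)
for r in range(33,66,2):
    x=np.nonzero(m[r,:130])[0]; x=x[x<128]; print(r*4+2,(x.min()*4,x.max()*4+4) if len(x) else None,end=' ')
```

```text
level L [352. 216.] R [493. 196.] B [428. 270.] T [417. 136.]
y+8 L [349. 197.] R [490. 215.] B [416. 270.] T [422. 136.]
y-8 L [353. 210.] R [497. 203.] B [427. 271.] T [412. 136.]
hx+8 L [352. 215.] R [493. 202.] B [425. 275.] T [418. 135.]
hx-8 L [352. 208.] R [493. 192.] B [430. 264.] T [415. 139.]
134 None 142 (np.int64(380), np.int64(408)) 150 (np.int64(368), np.int64(408)) 158 (np.int64(360), np.int64(404)) 166 (np.int64(356), np.int64(400)) 174 (np.int64(352), np.int64(400)) 182 (np.int64(352), np.int64(492)) 190 (np.int64(352), np.int64(492)) 198 (np.int64(352), np.int64(496)) 206 (np.int64(352), np.int64(492)) 214 (np.int64(352), np.int64(492)) 222 (np.int64(352), np.int64(488)) 230 (np.int64(356), np.int64(488)) 238 (np.int64(360), np.int64(484)) 246 (np.int64(364), np.int64(476)) 254 (np.int64(356), np.int64(472)) 262 (np.int64(344), np.int64(460))
```

The crop shows the red lid held roughly level, centred above the red pot's neck at crop (410,285). Its side edges match the projected level lid, so I'll lower it.

Request:
move_arm --plan '[[[0.05, 0, 0.55, 0, 0, 0, -1], [0.05, 0.05, 0.5, 0, 0, 0, -1], [0.1, 0, 0.5, 0, 0, 0, -1], [0, 0, 0, 0, 0, 0, -1], [0.04, 0, 0.25, 0, 0, 0, -1], [0.04, 0, 0.25, 0, 0, 0, -1], [0.04, 0, 0.25, 0, 0, 0, -1], [0, 0, 0, 0, 0, 0, -1], [0, 0, 0, 0, 0, 0, -1], [0, 0, 0, 0, 0, 0, -1]]]'

```text
clock: 30.95
position: [0.4189, -0.3201, 0.0877]
tool_rot: [-3.139, 0.157, -0.643]
force: [-1.0, 0.3, 0.3]
grip_width: 0.0225
finger_force: 49.0
```

Request:
move_arm --plan '[[[0.02, 0, 0.12, 0, 0, 0, -1], [0.01, 0, 0.08, 0, 0, 0, -1], [0.01, 0, 0.05, 0, 0, 0, -1], [0.01, 0, 0.05, 0, 0, 0, -1], [0, 0, 0.03, 0, 0, 0, -1], [0, 0, 0, 0, 0, 0, -1], [0, 0, 0, 0, 0, 0, -1], [0, 0, 0, 0, 0, 0, -1], [0, 0, 0, 0, 0, 0, -1], [0, 0, 0, 0, 0, 0, -1]]]'

```text
clock: 31.95
position: [0.419, -0.3201, 0.0817]
tool_rot: [-3.138, 0.157, -0.643]
force: [-2.0, 3.8, 19.1]
grip_width: 0.0221
finger_force: 51.2
```

```bash
python3 plan.py "h 3 .2" "0.420 -0.321 0.14 -37 -9 .2" "0.5962 -0.294 0.1087 -17 16 .2" "0.6094 -0.298 0.0606 -17 16 .2 .6"
```

```text
now 31.95 [ 0.419  -0.3201  0.0817] z [-0.123  0.096 -0.988] y [-0.6   -0.8   -0.003] F [-2.   3.8 19.1] w 0.0221 q [-0.    0.87  0.87  1.87 -0.77  0.97 -0.95]
[[0,0,0,0,0,0,0.2],[0,0,0,0,0,0,0.2],[0,0,0,0,0,0,0.2],[-0.1,0,-0.7,0,0,0,0.2],[-0.1,0,-0.75,0,0,0,0.2],[-0.1,0,-0.7,0,0,0,0.2],[-0.09,0,-0.74,-0.03,0,0.02,0.2],[0.65,-0.65,0.05,0,0.4,-0.35,0.2],[0.65,-0.6,0.1,0,0.4,-0.35,0.2],[0.7,-0.6,0.1,0,0.4,-0.35,0.2]]
[[0.7,-0.55,0.15,0.05,0.4,-0.35,0.2],[0.7,-0.55,0.15,0,0.4,-0.3,0.2],[0.7,-0.5,0.2,0.05,0.45,-0.35,0.2],[0.7,-0.5,0.25,0,0.4,-0.3,0.2],[0.75,-0.45,0.25,0.05,0.45,-0.35,0.2],[0.75,-0.45,0.3,0,0.4,-0.3,0.2],[0.7,-0.42,0.37,0.03,0.43,-0.34,0.2],[0,0,0.5,0,0,0,0.2],[0,0,0.5,0,0,0,0.2],[0,0,0.5,0,0,0,0.2]]
[[0,0,0.5,0,0,0,0.2],[0,0,0.5,0,0,0,0.2],[0,0,0,0,0,0,0.2],[0,0,0,0,0,0,0.2],[0,0,0,0,0,0,0.2],[0,0,0,0,0,0,0.2],[0,0,0,0,0,0,0.2],[0,0,0,0,0,0,0.2],[0,0,0,0,0,0,0.2],[0,0,0,0,0,0,0.2]]
```

Request:
move_arm --plan '[[[0, 0, 0, 0, 0, 0, 0.2], [0, 0, 0, 0, 0, 0, 0.2], [0, 0, 0, 0, 0, 0, 0.2], [-0.1, 0, -0.7, 0, 0, 0, 0.2], [-0.1, 0, -0.75, 0, 0, 0, 0.2], [-0.1, 0, -0.7, 0, 0, 0, 0.2], [-0.1, 0, -0.75, 0, 0, 0, 0.2], [0.65, -0.65, 0.05, 0, 0.4, -0.35, 0.2], [0.65, -0.6, 0.1, 0, 0.4, -0.35, 0.2], [0.7, -0.6, 0.1, 0, 0.4, -0.35, 0.2]]]'

```text
clock: 32.95
position: [0.474, -0.3126, 0.1312]
tool_rot: [-3.128, 0.028, -0.532]
force: [0.4, 0.3, 0.6]
grip_width: 0.0511
finger_force: 0.0
```

Request:
move_arm --plan '[[[0.7, -0.55, 0.15, 0.05, 0.4, -0.35, 0.2], [0.7, -0.55, 0.15, 0, 0.4, -0.3, 0.2], [0.7, -0.5, 0.2, 0.05, 0.45, -0.35, 0.2], [0.7, -0.5, 0.25, 0, 0.4, -0.3, 0.2], [0.75, -0.45, 0.25, 0.05, 0.45, -0.35, 0.2], [0.75, -0.45, 0.3, 0, 0.4, -0.3, 0.2], [0.7, -0.42, 0.35, 0, 0.45, -0.35, 0.2], [0, 0, 0, 0, 0, 0, 0.2], [0, 0, 0, 0, 0, 0, 0.2], [0, 0, 0, 0, 0, 0, 0.2]]]'

```text
clock: 33.95
position: [0.5954, -0.2939, 0.1094]
tool_rot: [3.141, -0.281, -0.296]
force: [0.4, -0.1, -0.1]
grip_width: 0.0508
finger_force: 0.0
```

```bash
python3 plan.py "0.6094 -0.298 0.0606 -17 16 .2 .6" "h 2 .2"
python3 - <<'E'
from h import *
f=grab_frame('side');H=hsv(f)
m=comp((H[...,0]>20)&(H[...,0]<38)&(H[...,1]>130)&(H[...,2]>50),(441,322)); print(m.sum(),[v.mean() for v in np.nonzero(m)])
E
```

```text
now 33.95 [ 0.5954 -0.2939  0.1094] z [ 0.265 -0.082 -0.961] y [-0.292 -0.956  0.001] F [ 0.4 -0.1 -0.1] w 0.0508 q [-0.07  0.74  0.67  1.87 -0.97  0.57 -0.65]
[[0,0,0.5,0,0,0,0.2],[0,0,0.5,0,0,0,0.2],[0,0,0.5,0,0,0,0.2],[0,0,0.5,0,0,0,0.2],[0.03,-0.01,0.54,0.01,-0.02,0.01,0.2],[0,0,0,0,0,0,0.2],[0,0,0,0,0,0,0.2],[0,0,0,0,0,0,0.2],[0,0,0,0,0,0,0.2],[0,0,0,0,0,0,0.2]]
588 [np.float64(319.3673469387755), np.float64(441.4540816326531)]
```

Request:
move_arm --plan '[[[0, 0, 0.5, 0, 0, 0, 0.2], [0, 0, 0.5, 0, 0, 0, 0.2], [0, 0, 0.5, 0, 0, 0, 0.2], [0, 0, 0.5, 0, 0, 0, 0.2], [0.03, 0, 0.5, 0, 0, 0, 0.2], [0, 0, 0, 0, 0, 0, 0.2], [0, 0, 0, 0, 0, 0, 0.2], [0, 0, 0, 0, 0, 0, 0.2], [0, 0, 0, 0, 0, 0, 0.2], [0, 0, 0, 0, 0, 0, 0.2]]]'

```text
clock: 35.0
position: [0.6098, -0.2976, 0.0612]
tool_rot: [3.141, -0.282, -0.294]
force: [0.5, -1.2, 0.2]
grip_width: 0.0513
finger_force: 0.0
```

Request:
move_arm --plan '[[[0, 0, 0, 0, 0, 0, -1], [0, 0, 0, 0, 0, 0, -1], [0, 0, 0, 0, 0, 0, -1], [0, 0, 0, 0, 0, 0, -1], [0, 0, 0, 0, 0, 0, -1], [0, 0, -0.3, 0, 0, 0, -1], [0, 0, -0.7, 0, 0, 0, -1], [0, 0, -0.9, 0, 0, 0, -1], [0, 0, -0.9, 0, 0, 0, -1], [0, 0, -0.9, 0, 0, 0, -1]]]'

```text
clock: 36.0
position: [0.5896, -0.2915, 0.1336]
tool_rot: [3.141, -0.282, -0.295]
force: [-0.3, 0.6, 0.2]
grip_width: 0.0221
finger_force: 49.0
```

```bash
python3 plan.py "0.48 -0.15 0.17 0 0 -1" "0.45 0.08 0.17 25 0 -1" "0.28 0.30 0.16 55 -9 -1" "0.115 0.403 0.135 74 -9 -1"
```

```text
now 36.0 [ 0.5896 -0.2915  0.1336] z [ 0.266 -0.082 -0.961] y [-0.291 -0.957  0.001] F [-0.3  0.6  0.2] w 0.0221 q [-0.1   0.7   0.72  1.87 -0.93  0.6  -0.68]
[[-0.65,-0.5,-0.4,0.05,-0.25,-0.3,-1],[-0.65,-0.55,-0.35,0.05,-0.25,-0.3,-1],[-0.65,-0.55,-0.35,0.05,-0.25,-0.25,-1],[-0.65,-0.6,-0.3,0.05,-0.25,-0.3,-1],[-0.6,-0.6,-0.3,0.05,-0.3,-0.25,-1],[-0.6,-0.6,-0.3,0.05,-0.3,-0.3,-1],[-0.6,-0.65,-0.25,0.05,-0.25,-0.25,-1],[-0.6,-0.65,-0.25,0,-0.3,-0.3,-1],[-0.55,-0.7,-0.2,0.05,-0.25,-0.25,-1],[-0.56,-0.67,-0.19,0.02,-0.28,-0.29,-1]]
[[-0.15,-0.95,0,0,0,-0.35,-1],[-0.1,-0.95,0,0,0,-0.35,-1],[-0.05,-0.95,0,0,0,-0.35,-1],[0,-0.95,0,0,0,-0.35,-1],[0,-0.95,0,0,0,-0.35,-1],[0.05,-0.95,0,0,0,-0.35,-1],[0.1,-1,0,0,0,-0.35,-1],[0.15,-0.95,0,0,0,-0.35,-1],[0.15,-0.95,0,0,0,-0.35,-1],[0.2,-0.95,0,0,0,-0.35,-1]]
[[0.25,-0.95,0,0,0,-0.35,-1],[0.24,-0.97,0.01,0,0,-0.32,-1],[-0.2,-0.9,0.05,-0.05,-0.1,-0.35,-1],[-0.15,-0.9,0.05,0,-0.1,-0.35,-1],[-0.15,-0.9,0.05,-0.05,-0.1,-0.35,-1],[-0.1,-0.9,0,0,-0.1,-0.35,-1],[-0.05,-0.95,0.05,-0.05,-0.1,-0.35,-1],[-0.05,-0.95,0,0,-0.1,-0.3,-1],[0,-0.95,0,-0.05,-0.1,-0.35,-1],[0.05,-0.9,0,0,-0.1,-0.3,-1]]
[[0.05,-0.95,0,-0.05,-0.1,-0.35,-1],[0.1,-0.9,0,0,-0.1,-0.3,-1],[0.1,-0.9,0.05,-0.05,-0.1,-0.35,-1],[0.15,-0.9,0,0,-0.1,-0.3,-1],[0.2,-0.9,0,-0.05,-0.1,-0.35,-1],[0.2,-0.95,0,0,-0.1,-0.3,-1],[0.26,-0.9,0.03,-0.05,-0.07,-0.34,-1],[-0.05,-0.9,0.1,-0.05,0,-0.3,-1],[0,-0.9,0.1,-0.05,0,-0.3,-1],[0.05,-0.9,0.1,-0.05,0,-0.3,-1]]
[[0.05,-0.9,0.1,-0.05,0,-0.3,-1],[0.1,-0.85,0.1,-0.05,0,-0.25,-1],[0.1,-0.85,0.1,-0.05,0,-0.3,-1],[0.15,-0.9,0.1,-0.05,0,-0.25,-1],[0.15,-0.85,0.1,-0.05,0,-0.3,-1],[0.2,-0.85,0.1,-0.05,0,-0.25,-1],[0.2,-0.85,0.1,0,0,-0.3,-1],[0.2,-0.89,0.06,-0.05,0.01,-0.27,-1],[0,0,0,0,0,0,-1],[0,0,0,0,0,0,-1]]
```

Request:
move_arm --plan '[[[-0.65, -0.5, -0.4, 0.05, -0.25, -0.3, -1], [-0.65, -0.55, -0.35, 0.05, -0.25, -0.3, -1], [-0.65, -0.55, -0.35, 0.05, -0.25, -0.25, -1], [-0.65, -0.6, -0.3, 0.05, -0.25, -0.3, -1], [-0.6, -0.6, -0.3, 0.05, -0.3, -0.25, -1], [-0.6, -0.6, -0.3, 0.05, -0.3, -0.3, -1], [-0.6, -0.65, -0.25, 0.05, -0.25, -0.25, -1], [-0.6, -0.65, -0.25, 0, -0.3, -0.3, -1], [-0.55, -0.7, -0.2, 0.05, -0.25, -0.25, -1], [-0.55, -0.65, -0.2, 0, -0.3, -0.3, -1]]]'

```text
clock: 37.0
position: [0.4798, -0.1501, 0.1697]
tool_rot: [3.14, 0.003, 0.002]
force: [-0.8, 0.7, -0.6]
grip_width: 0.022
finger_force: 48.9
```

Request:
move_arm --plan '[[[-0.15, -0.95, 0, 0, 0, -0.35, -1], [-0.1, -0.95, 0, 0, 0, -0.35, -1], [-0.05, -0.95, 0, 0, 0, -0.35, -1], [0, -0.95, 0, 0, 0, -0.35, -1], [0, -0.95, 0, 0, 0, -0.35, -1], [0.05, -0.95, 0, 0, 0, -0.35, -1], [0.1, -1, 0, 0, 0, -0.35, -1], [0.15, -0.95, 0, 0, 0, -0.35, -1], [0.15, -0.95, 0, 0, 0, -0.35, -1], [0.2, -0.95, 0, 0, 0, -0.35, -1]]]'

```text
clock: 38.0
position: [0.4553, 0.0407, 0.1692]
tool_rot: [3.141, 0.002, 0.369]
force: [1.2, 0.1, -0.3]
grip_width: 0.0219
finger_force: 49.0
```

Request:
move_arm --plan '[[[0.25, -0.95, 0, 0, 0, -0.35, -1], [0.25, -0.95, 0, 0, 0, -0.3, -1], [-0.2, -0.9, 0.05, -0.05, -0.1, -0.35, -1], [-0.15, -0.9, 0.05, 0, -0.1, -0.35, -1], [-0.15, -0.9, 0.05, -0.05, -0.1, -0.35, -1], [-0.1, -0.9, 0, 0, -0.1, -0.35, -1], [-0.05, -0.95, 0.05, -0.05, -0.1, -0.35, -1], [-0.05, -0.95, 0, 0, -0.1, -0.3, -1], [0, -0.95, 0, -0.05, -0.1, -0.35, -1], [0.05, -0.9, 0, 0, -0.1, -0.3, -1]]]'

```text
clock: 39.0
position: [0.36, 0.1972, 0.1642]
tool_rot: [3.133, 0.089, 0.719]
force: [-0.2, 0.5, -0.7]
grip_width: 0.0221
finger_force: 48.9
```

Request:
move_arm --plan '[[[0.05, -0.95, 0, -0.05, -0.1, -0.35, -1], [0.1, -0.9, 0, 0, -0.1, -0.3, -1], [0.1, -0.9, 0.05, -0.05, -0.1, -0.35, -1], [0.15, -0.9, 0, 0, -0.1, -0.3, -1], [0.2, -0.9, 0, -0.05, -0.1, -0.35, -1], [0.2, -0.95, 0, 0, -0.1, -0.3, -1], [0.25, -0.9, 0, -0.05, -0.1, -0.35, -1], [0, 0, 0, 0, 0, 0, -1], [0, 0, 0, 0, 0, 0, -1], [0, 0, 0, 0, 0, 0, -1]]]'

```text
clock: 40.0
position: [0.2811, 0.2986, 0.1594]
tool_rot: [-3.141, 0.163, 0.959]
force: [0.2, -0.3, -0.8]
grip_width: 0.0221
finger_force: 49.0
```

```bash
python3 plan.py "0.115 0.403 0.135 74 -9 -1"; python3 cy.py cy3
```

```text
now 40.0 [0.2811 0.2986 0.1594] z [-0.094 -0.133 -0.987] y [ 0.819 -0.574 -0.001] F [ 0.2 -0.3 -0.8] w 0.0221 q [-1.5   0.48  0.72  2.11 -0.38  0.86 -1.15]
[[-0.05,-0.9,0.1,-0.05,0,-0.3,-1],[0,-0.9,0.1,-0.05,0,-0.3,-1],[0.05,-0.9,0.1,-0.05,0,-0.3,-1],[0.05,-0.9,0.1,-0.05,0,-0.3,-1],[0.1,-0.9,0.1,-0.05,0,-0.3,-1],[0.1,-0.9,0.1,-0.05,0,-0.25,-1],[0.15,-0.85,0.1,-0.05,0,-0.3,-1],[0.15,-0.85,0.1,-0.05,0,-0.25,-1],[0.2,-0.9,0.1,-0.05,0,-0.3,-1],[0.2,-0.85,0.05,-0.05,0.05,-0.25,-1]]
[[0.24,-0.86,0.09,-0.02,0.01,-0.28,-1],[0,0,0,0,0,0,-1],[0,0,0,0,0,0,-1],[0,0,0,0,0,0,-1],[0,0,0,0,0,0,-1],[0,0,0,0,0,0,-1],[0,0,0,0,0,0,-1],[0,0,0,0,0,0,-1],[0,0,0,0,0,0,-1],[0,0,0,0,0,0,-1]]
side [110 212]
side 951 [0.1159 0.4035 1.208 ] 0.06 69.2161535729781
top [150 414]
top 1427 [0.114  0.4053 1.3508] 0.269 77.39797723678805
```

Request:
move_arm --plan '[[[-0.05, -0.9, 0.1, -0.05, 0, -0.3, -1], [0, -0.9, 0.1, -0.05, 0, -0.3, -1], [0.05, -0.9, 0.1, -0.05, 0, -0.3, -1], [0.05, -0.9, 0.1, -0.05, 0, -0.3, -1], [0.1, -0.9, 0.1, -0.05, 0, -0.3, -1], [0.1, -0.9, 0.1, -0.05, 0, -0.25, -1], [0.15, -0.85, 0.1, -0.05, 0, -0.3, -1], [0.15, -0.85, 0.1, -0.05, 0, -0.25, -1], [0.2, -0.9, 0.1, -0.05, 0, -0.3, -1], [0.2, -0.85, 0.05, -0.05, 0.05, -0.25, -1]]]'

```text
clock: 41.1
position: [0.1289, 0.3943, 0.1371]
tool_rot: [3.139, 0.158, 1.265]
force: [1.6, 0.2, -1.0]
grip_width: 0.0222
finger_force: 49.0
```

Request:
move_arm --plan '[[[0.25, -0.85, 0.1, 0, 0, -0.3, -1], [0, 0, 0.4, 0, 0, 0, -1], [0, 0, 0.4, 0, 0, 0, -1], [0, 0, 0, 0, 0, 0, -1], [0, 0, 0, 0, 0, 0, -1], [0, 0, 0, 0, 0, 0, -1], [0, 0, 0, 0, 0, 0, -1], [0, 0, 0, 0, 0, 0, -1], [0, 0, 0, 0, 0, 0, -1], [0, 0, 0, 0, 0, 0, -1]]]'

```text
clock: 42.1
position: [0.114, 0.401, 0.1187]
tool_rot: [-3.139, 0.158, 1.295]
force: [-1.2, -0.1, -0.3]
grip_width: 0.0223
finger_force: 49.0
```

```bash
python3 plan.py "0.1151 0.403 0.101 74 -9 -1 .5"  "0.1151 0.403 0.090 74 -9 -1 .3"
python3 - <<'E'
from h import *
f=grab_frame('side');u=proj(f,[[.115,.404,.08]])[0].astype(int);a,b=u[1]-50,u[0]-50
print(u,b,a);cv2.imwrite('pics/y1.png',cv2.resize(f['color'][a:a+100,b:b+100,::-1],None,fx=5,fy=5,interpolation=cv2.INTER_CUBIC))
p=observe()['position'];v=(proj(f,LID[0]+p+[0,.001,-.0215])-[b,a]+.5)*5;print('level lid box',v.min(0),v.max(0))
E
```

```text
now 42.1 [0.114  0.401  0.1187] z [-0.046 -0.151 -0.987] y [ 0.962 -0.273 -0.003] F [-1.2 -0.1 -0.3] w 0.0223 q [-1.84  0.53  0.56  2.12 -0.41  0.76 -1.27]
[[0.1,0,0.45,0,0,0,-1],[0.15,0.03,0.41,-0.02,0.01,0.03,-1],[0.05,0,0.25,0,0,0,-1],[0.03,0,0.29,0,0,0,-1],[0,0,0,0,0,0,-1],[0,0,0,0,0,0,-1],[0,0,0,0,0,0,-1],[0,0,0,0,0,0,-1],[0,0,0,0,0,0,-1],[0,0,0,0,0,0,-1]]
[106 194] 56 144
level lid box [175.62494865 172.09120438] [300.59915678 261.29238232]
```

View pics/y1.png

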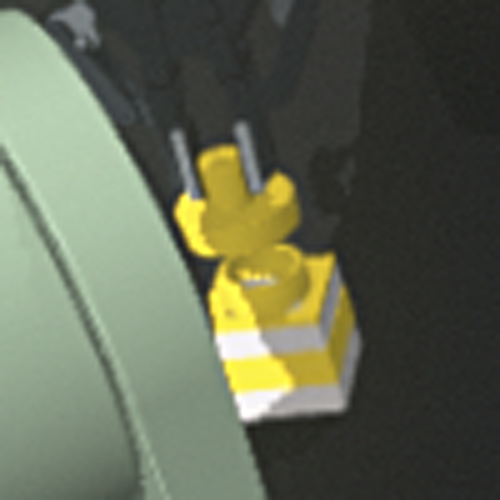

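The crop shows the yellow lid held over the yellow pot's neck, spanning crop columns 175–300, which matches the projected level lid. Lowering.

Request:
move_arm --plan '[[[0.1, 0, 0.45, 0, 0, 0, -1], [0.15, 0.03, 0.4, 0, 0, 0, -1], [0, 0, 0, 0, 0, 0, -1], [0.05, 0, 0.25, 0, 0, 0, -1], [0.03, 0, 0.3, 0, 0, 0, -1], [0, 0, 0, 0, 0, 0, -1], [0, 0, 0, 0, 0, 0, -1], [0, 0, 0, 0, 0, 0, -1], [0, 0, 0, 0, 0, 0, -1], [0, 0, 0, 0, 0, 0, -1]]]'

```text
clock: 43.15
position: [0.115, 0.403, 0.0901]
tool_rot: [-3.139, 0.158, 1.295]
force: [-0.3, 0.1, -0.8]
grip_width: 0.022
finger_force: 49.0
```

Request:
move_arm --plan '[[[0.02, 0, 0.12, 0, 0, 0, -1], [0.02, 0, 0.12, 0, 0, 0, -1], [0.01, 0, 0.07, 0, 0, 0, -1], [0, 0, 0.05, 0, 0, 0, -1], [0, 0, 0, 0, 0, 0, -1], [0, 0, 0, 0, 0, 0, -1], [0, 0, 0, 0, 0, 0, -1], [0, 0, 0, 0, 0, 0, -1], [0, 0, 0, 0, 0, 0, -1], [0, 0, 0, 0, 0, 0, -1]]]'

```text
clock: 44.15
position: [0.115, 0.4027, 0.0829]
tool_rot: [-3.138, 0.159, 1.295]
force: [-0.9, -1.8, 11.7]
grip_width: 0.0223
finger_force: 50.6
```

Request:
move_arm --plan '[[[0, 0, 0.03, 0, 0, 0, -1], [0, 0, 0, 0, 0, 0, -1], [0, 0, 0, 0, 0, 0, 0.2], [0, 0, 0, 0, 0, 0, 0.2], [0, 0, 0, 0, 0, 0, 0.2], [-0.1, 0, -0.6, 0, 0, 0, 0.2], [-0.1, 0, -0.9, 0, 0, 0, 0.2], [-0.1, 0, -0.9, 0, 0, 0, 0.2], [-0.1, 0, -0.9, 0, 0, 0, 0.2], [0, 0, -0.9, 0, 0, 0, 0.2]]]'

```text
clock: 45.15
position: [0.1167, 0.4075, 0.1678]
tool_rot: [-3.139, 0.158, 1.295]
force: [-0.1, 0.2, 0.8]
grip_width: 0.0513
finger_force: 0.0
```

Request:
move_arm --plan '[[[0.5, 0, -0.7, 0, 0, 0, 0.2], [0.9, 0, -0.4, 0, 0, 0, 0.2], [0.9, 0, -0.1, 0, 0, 0, 0.2], [0.9, 0, 0, 0, 0, 0, 0.2], [0.9, 0, 0, 0, 0, 0, 0.2], [0.9, 0, 0, 0, 0, 0, 0.2], [0.9, 0, 0, 0, 0, 0, 0.2], [0.9, 0, 0, 0, 0, 0, 0.2], [0, 0, 0, 0, 0, 0, 0.2], [0, 0, 0, 0, 0, 0, 0.2]]]'

```text
clock: 46.15
position: [0.1544, 0.5401, 0.169]
tool_rot: [-3.139, 0.159, 1.295]
force: [-0.0, -0.4, -0.8]
grip_width: 0.0512
finger_force: 0.0
```

Run:
```python
from h import *
A=[]
for n in('side','top'):
    f=grab_frame(n)
    for P in([.115,.404,.05],[.487,-.13,.05],[.42,-.321,.05]):
        u=proj(f,[P])[0].astype(int);a,b=max(u[1]-33,0),max(u[0]-33,0);A.append(cv2.resize(f['color'][a:a+66,b:b+66,::-1],(264,264),interpolation=cv2.INTER_CUBIC))
        cut=[LID[0],LID[1]]; col=f['color']
cv2.imwrite('pics/fin.png',np.vstack([np.hstack(A[:3]),np.hstack(A[3:])]))
# check fits: pot+lid silhouette
F={n:grab_frame(n) for n in('side','top')}
PL=POT+[cyl(.0285,.062,.0285,.078),cyl(.012,.078,.012,.102)]
for k,P,y in(('Y',[.115,.404],1.25),('B',[.487,-.13],.62),('R',[.42,-.321],.2)):
    for n,f in F.items():
        m=f['color'].max(2)>(75 if n=='side' else 100); u=proj(f,[P+[.05]])[0].astype(int)
        w=np.zeros_like(m);w[u[1]-33:u[1]+33,u[0]-33:u[0]+33]=1; m=comp(m&w,tuple(u)) 
        if m is None: continue
        m=cv2.morphologyEx(m.astype(np.uint8),cv2.MORPH_CLOSE,np.ones((7,7)))>0
        x,e=fit(f,m,PL,up(0),P+[y],[.005,.005,.1]);print(k,n,np.round(x,4),round(e,3))
```

```text
Y side [0.1118 0.4049 0.8524] 0.518
Y top [0.1138 0.4015 1.316 ] 0.099
B side [ 0.4853 -0.1283  0.5545] 0.215
B top [ 0.4874 -0.1302  0.6517] 0.107
R side [ 0.4206 -0.3193  0.1556] 0.068
R top [ 0.4201 -0.3228  0.2822] 0.107
```

View pics/fin.png

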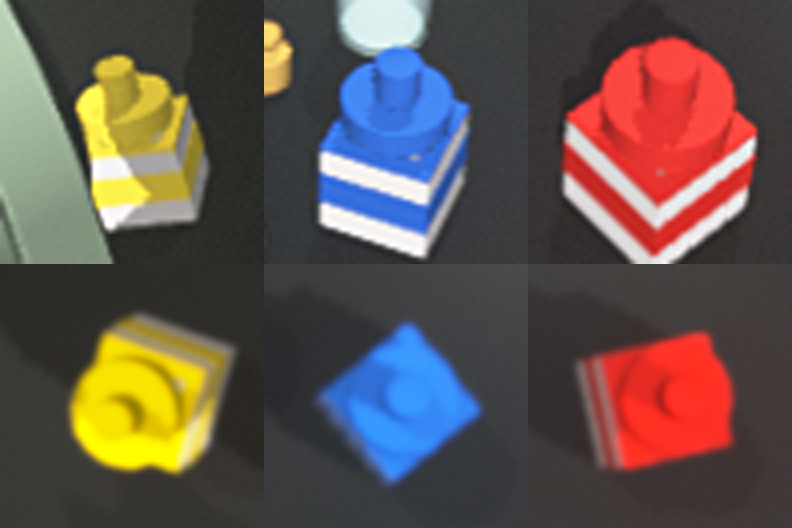

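The final crops show all three lids level and down on the pots of their own colour, and the pots and bystanders undisturbed. Handing in.

```bash
python3 -c "
from workcell import job_done
print(job_done())"
```

```text
the job is handed in; nothing more can be done
None
```

The yellow pot is standing upright and all three lids are pushed on over the pots of their own colour; the job was handed in at about 46 s of the 72 s allowed, with no verdict returned.

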